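# Load the centrifuge in balance

### The arm

A 7-joint arm with a two-finger parallel gripper is mounted at the origin on a cart in front of the work surface, level with it; the furniture and walls round the work are solid. World frame = base frame: x ahead of the robot, y to its left, z up, the work surface at z = 0. Lengths are in m, angles in rad, forces in N, time in s.
With the tool pointing down it reaches from about 0.425 to 0.875 m from the base axis. Payload 4.7 kg.
Tool frame: the origin (TCP) lies on the centre line of the jaws, within the pads' length; the fingertips stand 22 mm ahead of it and the grasp point (between the pads) lies 3 mm ahead of it; z points along the fingers, y is the direction in which the jaws open and shut (so a half turn about z gives the same grasp; the last joint's range is limited). The gripper opens to 87 mm and grips with 3 to 60 N. Pads are 19 mm wide; open, the fingers measure 117 mm over their backs; the gripper's body (75 mm by 190 mm) begins 51 mm behind the grasp point.
Start: joints at [1.187, 0.321, -0.07, 1.45, 0.023, 1.371, -0.057], TCP at [0.252, -0.599, 0.245] pointing down, gripper open.
Joint ranges: [-2.86, 2.86], [-0.3, 2.09], [-1.38, 1.24], [0.06, 2.45], [-1.56, 4.7], [0.09, 2.05], [-2.69, 2.69]. Speed limits (rad/s): [2.57, 2.57, 3.14, 3.14, 3.14, 3.14, 3.14].

### API

Orientations are given as a rotation vector (axis times angle).
In Python, from bench import ctrl, imaging, close_job, finder gives the robot as it stands. The module is installed in compiled form; this text tells all that it offers.
- The arm moves only by the shell command python3 -m jog 'ROWS' [FORCE]. ROWS is JSON, a list that holds one entry, the list of rows, each a list of 7 numbers: the shift along the tool's x, y, z in cm, then the turn, a rotation vector about the tool's x, y, z in degrees, then the finger opening in cm, from 0 to 8.7. In form: [[[dx, dy, dz, ax, ay, az, claw], ...]]. A call has 1 to 12 rows; each row shifts and turns the commanded pose from where the row before left it, along the tool's axes as they then stand; what a row does not reach is not made up. A row lasts 1/10 s, in which the tool goes at most 50 mm and 8.59 degrees, less where a joint would pass 70% of its speed; a pose out of reach is approached as far as the arm can. A call is refused whole if a number of a shift passes 5 or a number of a turn 8.59, either way. A call with a gripper value outside its range is refused whole. The fingers move at their own pace and stop on an object; FORCE is the grip in N (left out, the last holds). Time passes only in rows, so rows that do not move let the fingers close. It gives the time, the measured TCP pose, the force and the opening at its end, in the units of the state.
- ctrl.get_state(): the state, without advancing time (a new reading comes with each control period).
- imaging.get_image(name): name is "side" or "top"; returns a dict with "frame" (420x560x3 uint8, red, green, blue), "intrinsics" (3x3 intrinsics, pixels), "pose" (4x4, takes a point from camera to world coordinates). Camera axes: x right, y down, z forward; pixel columns grow to the right and rows downward; lengths in m; the calibration is good to about 2 mm. A picture is of the moment at which its call begins. There is no depth.
- close_job(): hands the job in, once; it reports no verdict.
Trained networks look in the newest picture that a camera, given by its name, has taken for a name from the list of things; names that differ only in an ending like _2 or _b are one class to them, and where a whole thing is asked for, a point or a joint stands for the part that bears it (a point fixed in the world has none). Each returns a list of dicts, best first, with "conf" (0 to 1); they miss things now and then, are a little off and sometimes report something else, mostly with a low value. They report only what shows in the picture. A call takes as long as a camera call.
- finder.trace(label, camera): "region" (420x560 bool, what is visible of it) and "point" ([row, column] as shares, 0 to 1, of the picture: columns of its width, rows of its height, amid what is visible of it).
- finder.spot_point(label, camera): "point" ([row, column] as shares, 0 to 1, of the picture: columns of its width, rows of its height: a listed point, or the origin of a listed thing).
The state is a dict: "time": time; "joint_positions": joint angles; "qd": joint speeds; "joint_torque": joint torques, N m; "position": TCP position; "tool_rot": TCP orientation; "ft_force": force on the tool from outside, world axes, zero at the start; "torque": the same for the moment, N m; "grip_width": opening from 0.0 (shut) to 1.0 (fully open).
Only numpy, scipy, OpenCV 4.12 (cv2) and the standard library are available. Lean on these libraries where they do the work, as an engineer would, in place of code of your own. Each camera call takes 0.05 s, during which the arm holds its last target. There are 200 camera calls.

### The job

Load the open centrifuge for a balanced run: stand the two yellow white-capped vials upright in buckets that face each other across the rotor, and the two small blue black-capped vials in the other two buckets. Set each vial down on its bucket's floor instead of dropping it in, and do not shove or upset the dropper bottle or the beaker.

Things in the scene. Friction and masses are not known exactly. Their poses are not given: they have to be found in the camera images.
- yellow_vial_1: Glass sample vial, one of two alike, 27 mm across the body and 57 mm tall: straight-sided body to 47 mm height, grey label, pale yellow liquid, ribbed white screw cap 22 mm across above that. 40 g. Loose, stands upright on the bench. Origin: centre of its underside, z up.
- yellow_vial_2: Glass sample vial, the other of the two alike, 27 mm across the body and 57 mm tall: straight-sided body to 47 mm height, grey label, pale yellow liquid, ribbed white screw cap 22 mm across above that. 40 g. Loose, stands upright on the bench. Origin: centre of its underside, z up.
- blue_vial_1: Glass sample vial, one of two alike, 22 mm across the body and 52 mm tall: straight-sided body to 43 mm height, grey label, blue liquid, black screw cap 18 mm across above that. 25 g. Loose, stands upright on the bench. Origin: centre of its underside, z up.
- blue_vial_2: Glass sample vial, the other of the two alike, 22 mm across the body and 52 mm tall: straight-sided body to 43 mm height, grey label, blue liquid, black screw cap 18 mm across above that. 25 g. Loose, stands upright on the bench. Origin: centre of its underside, z up.
- bucket_a: One of the four open round aluminium buckets of the centrifuge rotor, 43 mm inside, 47 mm outside, 18 mm deep, black floor. Faces the opposite bucket_c across the hub 112 mm away (neighbours 79 mm). Origin: centre of the bucket's floor (56 mm above the bench), z up, x pointing away from the hub.
- bucket_b: One of the four open round aluminium buckets of the centrifuge rotor, 43 mm inside, 47 mm outside, 18 mm deep, black floor. Faces the opposite bucket_d across the hub. Origin: centre of the bucket's floor (56 mm above the bench), z up, x pointing away from the hub. Bucket rims are 74 mm above the bench, the white round casing (194 mm across) 72 mm; the clear lid stands open behind, up to 0.27 m high, hinged 105 mm from the hub.
- bucket_c: One of the four open round aluminium buckets of the centrifuge rotor, 43 mm inside, 47 mm outside, 18 mm deep, black floor. Faces the opposite bucket_a across the hub. Origin: centre of the bucket's floor (56 mm above the bench), z up, x pointing away from the hub. The whole rotor turns about its hub if pushed, with a drag of 0.12 N m, and stays where it is left.
- bucket_d: One of the four open round aluminium buckets of the centrifuge rotor, 43 mm inside, 47 mm outside, 18 mm deep, black floor. Faces the opposite bucket_b across the hub. Origin: centre of the bucket's floor (56 mm above the bench), z up, x pointing away from the hub.
- dropper: Amber dropper bottle with a black rubber bulb, 33 mm across, 99 mm tall, standing among the vials on the left of the bench. Not part of the load. Origin: centre of its underside, z up. Between here and the centrifuge, which stands on the right, is a red power supply 0.10 m high carrying a black fan unit, together under 0.24 m; the vials stand over 70 mm clear of it.
- beaker: Glass beaker with a little yellow liquid, 54 mm across, 79 mm tall, standing to the right of the centrifuge. Not part of the load. Origin: centre of its underside, z up. Nearer the robot than the centrifuge stands an instrument stand whose upright post is 0.37 m high; behind the vials and the supply stands a spectrometer on posts, up to 0.34 m high, so cross over on the robot's side of it.

How it is judged:
At the end, for the whole second after the job is handed in: The two yellow vials stand in two opposite buckets (a and c, or b and d) and the two blue vials in the other two opposite buckets: each vial's foot within 13 mm of its bucket's centre and within 6 mm of its floor height, upright within 0.15 rad, at rest and released (((horizontal distance between yellow_vial_1 and bucket_a below 0.013 m and z of yellow_vial_1 in the frame of bucket_a between -0.006 and 0.006 m and horizontal distance between yellow_vial_2 and bucket_c below 0.013 m and z of yellow_vial_2 in the frame of bucket_c between -0.006 and 0.006 m) or (horizontal distance between yellow_vial_1 and bucket_c below 0.013 m and z of yellow_vial_1 in the frame of bucket_c between -0.006 and 0.006 m and horizontal distance between yellow_vial_2 and bucket_a below 0.013 m and z of yellow_vial_2 in the frame of bucket_a between -0.006 and 0.006 m) or (horizontal distance between yellow_vial_1 and bucket_b below 0.013 m and z of yellow_vial_1 in the frame of bucket_b between -0.006 and 0.006 m and horizontal distance between yellow_vial_2 and bucket_d below 0.013 m and z of yellow_vial_2 in the frame of bucket_d between -0.006 and 0.006 m) or (horizontal distance between yellow_vial_1 and bucket_d below 0.013 m and z of yellow_vial_1 in the frame of bucket_d between -0.006 and 0.006 m and horizontal distance between yellow_vial_2 and bucket_b below 0.013 m and z of yellow_vial_2 in the frame of bucket_b between -0.006 and 0.006 m)) and ((horizontal distance between blue_vial_1 and bucket_a below 0.013 m and z of blue_vial_1 in the frame of bucket_a between -0.006 and 0.006 m and horizontal distance between blue_vial_2 and bucket_c below 0.013 m and z of blue_vial_2 in the frame of bucket_c between -0.006 and 0.006 m) or (horizontal distance between blue_vial_1 and bucket_c below 0.013 m and z of blue_vial_1 in the frame of bucket_c between -0.006 and 0.006 m and horizontal distance between blue_vial_2 and bucket_a below 0.013 m and z of blue_vial_2 in the frame of bucket_a between -0.006 and 0.006 m) or (horizontal distance between blue_vial_1 and bucket_b below 0.013 m and z of blue_vial_1 in the frame of bucket_b between -0.006 and 0.006 m and horizontal distance between blue_vial_2 and bucket_d below 0.013 m and z of blue_vial_2 in the frame of bucket_d between -0.006 and 0.006 m) or (horizontal distance between blue_vial_1 and bucket_d below 0.013 m and z of blue_vial_1 in the frame of bucket_d between -0.006 and 0.006 m and horizontal distance between blue_vial_2 and bucket_b below 0.013 m and z of blue_vial_2 in the frame of bucket_b between -0.006 and 0.006 m)) and angle between each of yellow_vial_1, yellow_vial_2, blue_vial_1, blue_vial_2's own z axis and vertical below 0.15 rad and linear speed of each of yellow_vial_1, yellow_vial_2, blue_vial_1, blue_vial_2 below 0.02 m/s and contact force between each of yellow_vial_1, yellow_vial_2, blue_vial_1, blue_vial_2 and the fingers below 0.05 N); the robot touches nothing.
It fails at once if a vial is dropped: it is let go in the air with its foot more than 3 cm above the bucket floors ((height (world z) of yellow_vial_1 above 0.086 m and contact force between yellow_vial_1 and anything else below 0.01 N) or (height (world z) of yellow_vial_2 above 0.086 m and contact force between yellow_vial_2 and anything else below 0.01 N) or (height (world z) of blue_vial_1 above 0.086 m and contact force between blue_vial_1 and anything else below 0.01 N) or (height (world z) of blue_vial_2 above 0.086 m and contact force between blue_vial_2 and anything else below 0.01 N)).
It fails at once if the dropper bottle or the beaker is shoved more than 3 cm or knocked over (distance of any of dropper, beaker from where it was at the start of the episode above 0.03 m or angle between any of dropper, beaker's own z axis and vertical above 0.5 rad).
It also fails if it takes over 128 s, if anything falls off the work surface, if the arm or the gripper's body presses on something with over 40 N, if the wrist force passes 120 N, or if a joint passes its speed limit or range.

## Working session

There is one attempt and no reset: what is moved stays moved. The work goes in short steps, Python scripts to look and compute and a shell command to move; the robot and the scene stay as the last step left them, time stands still between calls to the robot, and variables do not carry over. Pictures are saved under pics/ and viewed, about 12 in all and at most 16, crops included, and the job is handed in when it is done.

```bash
mkdir -p pics
cat > h.py <<'E'
import numpy as np, cv2
from bench import ctrl, imaging, finder
from scipy.spatial.transform import Rotation as R
def ray(im,rc):
    K=im['intrinsics'];T=im['pose'];h,w=im['frame'].shape[:2]
    p=np.array([rc[1]*w,rc[0]*h,1.]);d=T[:3,:3]@np.linalg.solve(K,p);return T[:3,3],d
def onplane(im,rc,z):
    o,d=ray(im,rc);return (o+d*(z-o[2])/d[2])
def proj(im,P):
    T=im['pose'];c=T[:3,:3].T@(np.asarray(P)-T[:3,3]);q=im['intrinsics']@c;return q[:2]/q[2]
def save(im,name,crop=None,s=1):
    f=im['frame'][:,:,::-1]
    if crop: f=f[crop[0]:crop[1],crop[2]:crop[3]]
    cv2.imwrite('pics/'+name,cv2.resize(f,None,fx=s,fy=s,interpolation=cv2.INTER_CUBIC))
E
python3 - <<'E'
from h import *
np.set_printoptions(precision=3,suppress=True)
s=ctrl.get_state();print(s['time'],s['position'],s['tool_rot'],s['grip_width'])
ims={c:imaging.get_image(c) for c in('top','side')}
for c,im in ims.items():
    save(im,c+'0.png',s=1.4);print(c,im['pose'])
    for l in['yellow_vial_1','blue_vial_1','bucket_a','dropper','beaker']:
        z=.056 if 'bucket' in l else 0
        for d in finder.spot_point(l,c): print(c,l,round(d['conf'],2),np.array(d['point'])*[420,560],onplane(im,d['point'],z))
E
```

```text
0.0 [ 0.252 -0.599  0.243] [-3.078 -0.62   0.001] 0.9996281966912045
top [[-0.033 -0.977  0.213  0.213]
 [-0.999  0.032 -0.008 -0.065]
 [ 0.001 -0.213 -0.977  1.435]
 [ 0.     0.     0.     1.   ]]
top yellow_vial_1 0.56 [227.094 179.312] [0.474 0.285 0.   ]
top yellow_vial_1 0.39 [220.08 196.  ] [0.498 0.225 0.   ]
top blue_vial_1 0.58 [198.114 174.496] [0.582 0.305 0.   ]
top blue_vial_1 0.46 [212.31  147.672] [0.532 0.401 0.   ]
top blue_vial_1 0.15 [236.586 192.08 ] [0.438 0.238 0.   ]
top bucket_a 0.66 [204.414 331.016] [ 0.527 -0.258  0.056]
top bucket_a 0.61 [199.206 353.472] [ 0.544 -0.338  0.056]
top bucket_a 0.61 [178.71  345.296] [ 0.619 -0.315  0.056]
top bucket_a 0.49 [181.104 320.992] [ 0.613 -0.228  0.056]
top dropper 0.57 [238.098 192.528] [0.433 0.237 0.   ]
top beaker 0.56 [235.998 193.984] [0.44  0.232 0.   ]
top beaker 0.54 [234.696 407.68 ] [ 0.42  -0.535  0.   ]
top beaker 0.45 [186.396 321.888] [ 0.609 -0.237  0.   ]
side [[-0.653 -0.524  0.547 -0.155]
 [-0.757  0.445 -0.478  0.541]
 [ 0.007 -0.726 -0.688  0.918]
 [ 0.     0.     0.     1.   ]]
side yellow_vial_1 0.77 [289.884 189.672] [0.489 0.284 0.   ]
side yellow_vial_1 0.64 [272.79  208.376] [ 0.504  0.216 -0.   ]
side blue_vial_1 0.48 [275.898 158.984] [0.581 0.322 0.   ]
side bucket_a 0.74 [168.084 334.712] [ 0.554 -0.314  0.056]
side bucket_a 0.66 [172.998 306.208] [ 0.595 -0.226  0.056]
side bucket_a 0.59 [155.316 317.128] [ 0.64  -0.319  0.056]
side bucket_a 0.51 [183.12  328.104] [ 0.515 -0.244  0.056]
side dropper 0.64 [292.698 214.2  ] [0.441 0.241 0.   ]
side beaker 0.94 [176.106 406.784] [ 0.411 -0.524  0.   ]
```

View pics/top0.png

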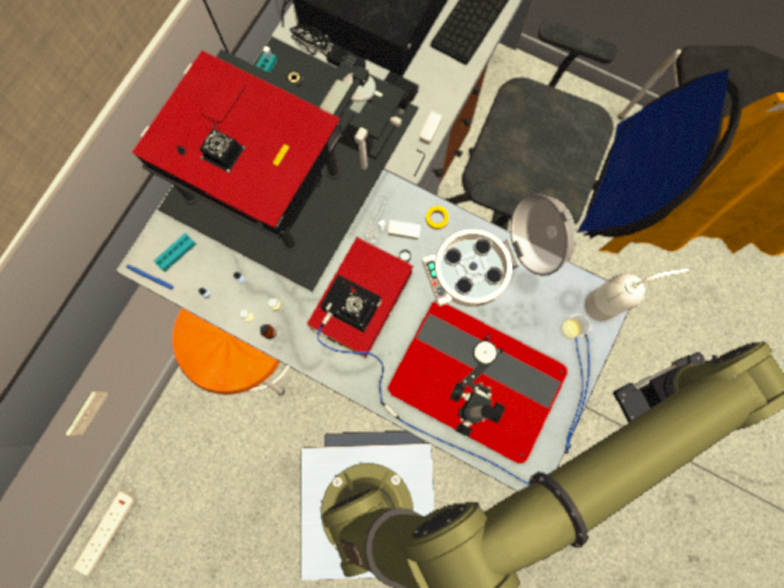

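View pics/side0.png

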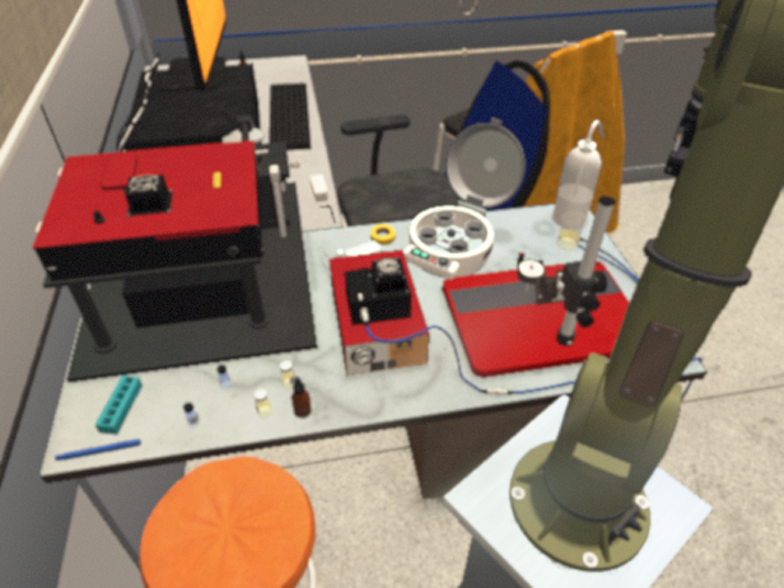

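The top picture shows the vials and dropper at lower left (pixels around 200–275, 275–330), the supply in the middle, the rotor at about (474,267) with its lid to the right, and the stand with its post below. The finder's hits agree with this, apart from the false beaker and blue-vial hits on the dropper. Next I'll refine with masks and crops.

Run:
```python
from h import *
np.set_printoptions(precision=3,suppress=True)
ims={c:imaging.get_image(c) for c in('top','side')}
for c,im in ims.items():
    for l,z in[('yellow_vial_1',.028),('blue_vial_1',.026),('bucket_a',.065),('dropper',.045),('beaker',.04)]:
        for d in finder.trace(l,c):
            if d['conf']<.3: continue
            r,q=np.nonzero(d['region']); m=np.array([r.mean()+.5,q.mean()+.5])
            print(c,l,round(d['conf'],2),m,len(r),onplane(im,m/[420,560],z)[:2])
a=ims['top']['frame'][140:340,255:455];b=ims['side']['frame'][125:275,280:480]
cv2.imwrite('pics/c1.png',np.hstack([cv2.resize(a,(400,400),interpolation=2),cv2.resize(b,(400,400),interpolation=2)])[:,:,::-1])
# post
for n,(u,v,z) in dict(sb=(405,243,.03),st=(432,146,.37)).items(): print(n,onplane(ims['side'],[v/420,u/560],z))
```

```text
top blue_vial_1 0.51 [209.122 147.056] 45 [0.538 0.395]
top blue_vial_1 0.44 [198.  171.5] 50 [0.577 0.309]
top bucket_a 0.49 [203.669 332.074] 136 [ 0.528 -0.261]
top bucket_a 0.49 [182.779 324.214] 154 [ 0.604 -0.238]
top bucket_a 0.43 [196.344 353.153] 147 [ 0.552 -0.336]
top dropper 0.48 [236.675 191.809] 97 [0.431 0.23 ]
top beaker 0.59 [233.173 411.307] 300 [ 0.419 -0.535]
side yellow_vial_1 0.76 [266.896 205.284] 134 [0.506 0.221]
side yellow_vial_1 0.68 [288.054 187.866] 213 [0.477 0.292]
side blue_vial_1 0.71 [296.38  136.709] 158 [0.539 0.401]
side bucket_a 0.7 [168.143 305.411] 157 [ 0.607 -0.233]
side bucket_a 0.65 [287.764 187.32 ] 178 [0.453 0.303]
side bucket_a 0.49 [156. 317.] 140 [ 0.629 -0.307]
side dropper 0.67 [285.138 214.914] 326 [0.429 0.241]
side beaker 0.56 [164.644 407.584] 369 [ 0.422 -0.529]
sb [ 0.215 -0.247  0.03 ]
st [ 0.212 -0.223  0.37 ]
```

View pics/c1.png

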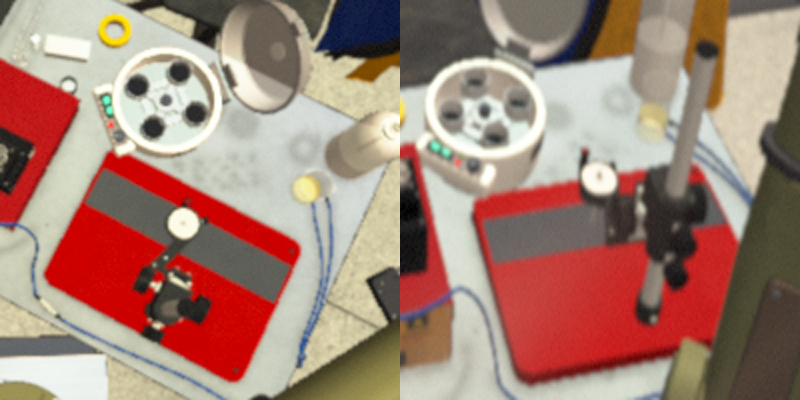

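The crops show the rotor with four empty buckets at roughly 152°, 62°, -28° and -118° about the hub at (0.578,-0.286). The lid hinge lies at azimuth about -68° (away from the button panel), and the post is near (0.21,-0.23), clear of the path.

```bash
cat > plan.py <<'E'
import sys
from h import *
# usage: plan.py x y z jawaz(deg)  -> rotation about tool z, then shift in axes AFTER the rotation
def plan(x,y,z,az):
    s=ctrl.get_state();Q=R.from_rotvec(s['tool_rot']).as_matrix();p=np.array(s['position'])
    cur=np.degrees(np.arctan2(Q[1,1],Q[0,1]));a=(cur-az+90)%180-90
    Qd=Q@R.from_rotvec([0,0,np.radians(a)]).as_matrix()
    print('t',round(s['time'],1),'p',p.round(4),'jaw',cur.round(1),'tilt',np.degrees(np.arccos(-Q[2,2])).round(2),'F',np.round(s['ft_force'],1),'w',round(s['grip_width']*8.7,2),'q7',round(s['joint_positions'][6],2))
    print('turn',a.round(2),'shift now-axes cm',(Q.T@(np.array([x,y,z])-p)*100).round(2),'after-turn axes',(Qd.T@(np.array([x,y,z])-p)*100).round(2))
if __name__=='__main__': plan(*map(float,sys.argv[1:5]))
E
python3 - <<'E'
from h import *
im=imaging.get_image('top')
for u,v,z in[(138,155,.27),(275,222,.27),(338,130,.27),(275,222,.34),(290,240,0),(352,300,.2),(310,322,.1),(360,240,.1)]: print(u,v,z,onplane(im,[v/588,u/784],z).round(3))
E
python3 plan.py .5 -.3 .32 -67; python3 plan.py .5 .0 .32 -30
```

```text
138 155 0.27 [0.802 0.478 0.27 ]
275 222 0.27 [0.635 0.171 0.27 ]
338 130 0.27 [0.848 0.032 0.27 ]
275 222 0.34 [0.609 0.157 0.34 ]
290 240 0 [0.681 0.186 0.   ]
352 300 0.2 [0.471 0.012 0.2  ]
310 322 0.1 [0.442 0.119 0.1  ]
360 240 0.1 [ 0.643 -0.004  0.1  ]
t 1.2 p [ 0.2518 -0.5993  0.2446] jaw -67.2 tilt 0.01 F [-0.  -0.6 -0.5] w 8.73 q7 -0.06
turn -0.21 shift now-axes cm [ 34.48 -17.98  -7.55] after-turn axes [ 34.54 -17.85  -7.55]
t 1.2 p [ 0.2518 -0.5993  0.2446] jaw -67.2 tilt 0.01 F [-0.  -0.6 -0.5] w 8.73 q7 -0.06
turn -37.21 shift now-axes cm [ 46.1  -45.64  -7.55] after-turn axes [64.31 -8.47 -7.55]
```

```bash
python3 -m jog '[[[0,0,-3.8,0,0,0,5.5],[0,0,-3.8,0,0,0,5.5],[3.5,-1.8,0,0,0,0,5.5],[3.5,-1.8,0,0,0,0,5.5],[3.5,-1.8,0,0,0,0,5.5],[3.5,-1.8,0,0,0,0,5.5],[3.5,-1.8,0,0,0,0,5.5],[3.5,-1.8,0,0,0,0,5.5],[3.5,-1.8,0,0,0,0,5.5],[3.5,-1.8,0,0,0,0,5.5],[3.5,-1.8,0,0,0,0,5.5],[3,-1.8,0,0,0,0,5.5]]]'; python3 -m jog '[[[0,0,0,0,0,-7.4,5.5],[0,0,0,0,0,-7.4,5.5],[0,0,0,0,0,-7.4,5.5],[0,0,0,0,0,-7.4,5.5],[0,0,0,0,0,-7.4,5.5]]]';python3 plan.py .479 .287 .32 -30
```

```text
time: 2.45
position: [0.5014, -0.2978, 0.3207]
tool_rot: [3.079, 0.622, 0.001]
ft_force: [0.8, 0.2, 0.9]
grip_width: 0.632
time: 2.95
position: [0.5001, -0.2996, 0.3206]
tool_rot: [2.719, 1.573, -0.0]
ft_force: [-0.3, 0.4, 0.4]
grip_width: 0.63
t 3.0 p [ 0.5001 -0.2996  0.3206] jaw -29.9 tilt 0.01 F [-0.3  0.4  0.4] w 5.48 q7 -0.08
turn 0.1 shift now-axes cm [ 49.8  -31.07   0.05] after-turn axes [ 49.75 -31.16   0.05]
```

Tracking is tight. Now over yellow 1, then part of the way down for a close look.

```bash
python3 -m jog '[[[4.15,-2.6,0,0,0,0,5.5],[4.15,-2.6,0,0,0,0,5.5],[4.15,-2.6,0,0,0,0,5.5],[4.15,-2.6,0,0,0,0,5.5],[4.15,-2.6,0,0,0,0,5.5],[4.15,-2.6,0,0,0,0,5.5],[4.15,-2.6,0,0,0,0,5.5],[4.15,-2.6,0,0,0,0,5.5],[4.15,-2.6,0,0,0,0,5.5],[4.15,-2.6,0,0,0,0,5.5],[4.15,-2.6,0,0,0,0,5.5],[4.15,-2.5,0,0,0,0,5.5]]]'; python3 -m jog '[[[0,0,4,0,0,0,5.5],[0,0,4,0,0,0,5.5],[0,0,4,0,0,0,5.5],[0,0,4,0,0,0,5.5],[0,0,4,0,0,0,5.5],[0,0,0,0,0,0,5.5]]]';python3 plan.py .479 .287 .047 -30
python3 - <<'E'
from h import *
T=imaging.get_image('top');S=imaging.get_image('side')
for c,im in(('top',T),('side',S)):
    for l in('yellow_vial_1','blue_vial_1','dropper'):
        for d in finder.spot_point(l,c):
            if d['conf']>.3: print(c,l,round(d['conf'],2),onplane(im,d['point'],0)[:2].round(3))
p=ctrl.get_state()['position'];print('tcp px',proj(T,p),proj(S,p))
a=T['frame'][165:265,125:225];b=S['frame'][215:315,120:250]
cv2.imwrite('pics/c2.png',np.hstack([cv2.resize(a,(350,350),interpolation=2),cv2.resize(b,(450,350),interpolation=2)])[:,:,::-1])
E
```

```text
time: 4.15
position: [0.4816, 0.2889, 0.3211]
tool_rot: [2.723, 1.564, 0.002]
ft_force: [0.5, -0.4, -0.7]
grip_width: 0.634
time: 4.75
position: [0.4786, 0.2846, 0.1155]
tool_rot: [-2.723, -1.566, 0.016]
ft_force: [-0.1, -0.2, -0.1]
grip_width: 0.633
t 4.8 p [0.4786 0.2846 0.1155] jaw -30.2 tilt 0.59 F [-0.1 -0.2 -0.1] w 5.51 q7 -1.33
turn -0.2 shift now-axes cm [ 0.29 -0.04  6.84] after-turn axes [ 0.29 -0.04  6.84]
top yellow_vial_1 0.56 [ 0.423 -0.527]
top yellow_vial_1 0.52 [0.51  0.229]
side yellow_vial_1 0.75 [0.483 0.289]
side yellow_vial_1 0.72 [0.5   0.217]
side blue_vial_1 0.63 [ 0.645 -0.271]
side blue_vial_1 0.59 [0.537 0.396]
side blue_vial_1 0.55 [0.585 0.314]
side blue_vial_1 0.52 [0.505 0.211]
side dropper 0.67 [0.449 0.234]
side dropper 0.42 [ 0.57  -0.305]
tcp px [169.61921205 218.20937659] [182.67217895 261.96009475]
```

View pics/c2.png

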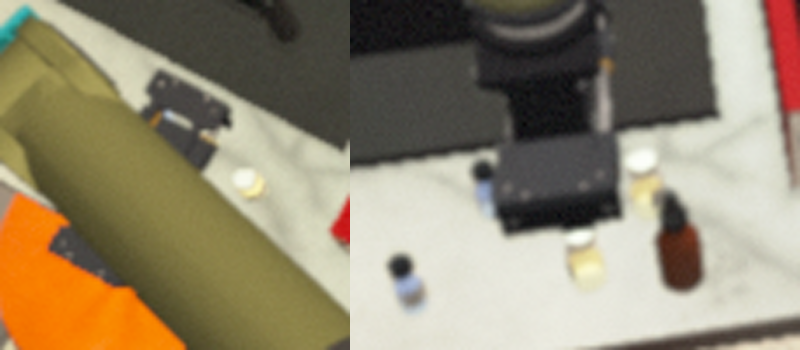

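The crops show the gripper body over yellow 1, which is under the block in the side crop at (585,262). The dropper is clear at (680,255), and yellow 2 and the blue vials are untouched. The estimates agree within about 5 mm, so I'll descend and grip.

```bash
python3 -m jog '[[[0.3,0,2,0,0,0,5.5],[0,0,2,0,0,0,5.5],[0,0,1.8,0,0,0,5.5],[0,0,1,0,0,0,5.5],[0,0,0,0,0,0,5.5]]]' ; python3 -m jog '[[[0,0,0,0,0,0,2],[0,0,0,0,0,0,2],[0,0,0,0,0,0,2],[0,0,0,0,0,0,2],[0,0,0,0,0,0,2]]]' 15;python3 plan.py .481 .287 .047 -30
```

```text
time: 5.65
position: [0.4829, 0.2893, 0.0518]
tool_rot: [-2.724, -1.566, 0.003]
ft_force: [0.3, 0.3, 0.8]
grip_width: 0.633
time: 6.15
position: [0.4836, 0.2899, 0.0529]
tool_rot: [2.723, 1.566, 0.001]
ft_force: [0.2, -0.1, 2.5]
grip_width: 0.304
t 6.2 p [0.4836 0.2899 0.0529] jaw -30.2 tilt 0.04 F [ 0.2 -0.1  2.5] w 2.65 q7 -1.39
turn -0.21 shift now-axes cm [-0.38 -0.08  0.59] after-turn axes [-0.38 -0.08  0.59]
```

Gripped at 2.65 cm, which is the body, with the TCP 53 mm above the foot. Lifting.

```bash
python3 -m jog '[[[0,0,-1,0,0,0,2],[0,0,-2,0,0,0,2],[0,0,-3,0,0,0,2],[0,0,-4,0,0,0,2],[0,0,-4,0,0,0,2],[0,0,-4,0,0,0,2],[0,0,-4,0,0,0,2],[0,0,-4,0,0,0,2],[0,0,-2,0,0,0,2],[0,0,0,0,0,0,2],[0,0,0,0,0,0,2]]]' 20;python3 plan.py .528 -.26 .335 22
```

```text
time: 7.25
position: [0.4832, 0.2897, 0.3324]
tool_rot: [2.723, 1.566, 0.0]
ft_force: [-0.1, 0.7, -1.1]
grip_width: 0.302
t 7.2 p [0.4832 0.2897 0.3324] jaw -30.2 tilt 0.03 F [-0.1  0.7 -1.1] w 2.63 q7 -1.23
turn -52.19 shift now-axes cm [-45.26  31.52  -0.23] after-turn axes [-52.65 -16.44  -0.23]
```

```bash
cat > rotor.py <<'E'
from h import *
from scipy.optimize import differential_evolution as DE
def projs(im,P):
    T=im['pose'];q=(P-T[:3,3])@T[:3,:3]@im['intrinsics'].T;return q[:,:2]/q[:,2:]
t=np.linspace(0,2*np.pi,40)
def cost(p,im,g,k=4):
    c=0
    for i in range(4):
        a=np.radians(p[2]+90*i);o=np.array([p[0]+.056*np.cos(a),p[1]+.056*np.sin(a)])
        f=lambda z,r:(projs(im,np.c_[o[0]+r*np.cos(t),o[1]+r*np.sin(t),0*t+z])*k).astype(np.int32)
        m=[]
        for z,r in((.056,.0215),(.074,.0215),(.074,.028)):
            M=np.zeros(g.shape,np.uint8);cv2.fillPoly(M,[f(z,r)],1);m.append(M>0)
        ins=m[0]&m[1];ring=m[2]&~m[1]
        c+=g[ins].mean()-g[ring].mean() if ins.any() else 0
    return c
if __name__=='__main__':
    for c in('top','side'):
        im=imaging.get_image(c);g0=cv2.cvtColor(im['frame'],cv2.COLOR_RGB2GRAY)
        k=3;g=cv2.resize(g0,None,fx=k,fy=k,interpolation=cv2.INTER_LINEAR).astype(float)
        r=DE(cost,[(.555,.605),(-.31,-.255),(20,110)],args=(im,g,k),popsize=10,maxiter=30,seed=0,tol=1e-4)
        print(c,r.x.round(4),r.fun.round(1))
E
time python3 rotor.py
```

```text
top [ 0.5746 -0.2846 61.6402] -499.5
side [ 0.5792 -0.2839 62.5635] -344.3
real	1m13.856s
user	0m53.013s
sys	0m19.531s
```

Both cameras agree within 5 mm on the rotor: hub (0.577,-0.284), buckets at 62°+90°k. Yellow 1 goes to bucket C at (0.626,-0.310). I'll turn first, then traverse.

```bash
python3 -m jog '[[[0,0,0,0,0,-7.5,2],[0,0,0,0,0,-7.5,2],[0,0,0,0,0,-7.5,2],[0,0,0,0,0,-7.5,2],[0,0,0,0,0,-7.5,2],[0,0,0,0,0,-7.5,2],[0,0,0,0,0,-7.2,2],[0,0,0,0,0,0,2]]]'; python3 plan.py .626 -.310 .335 22
```

```text
time: 8.15
position: [0.4829, 0.2893, 0.331]
tool_rot: [-1.755, -2.603, 0.003]
ft_force: [0.0, -0.6, -0.2]
grip_width: 0.298
t 8.2 p [0.4829 0.2893 0.331 ] jaw 22.0 tilt 0.16 F [ 0.  -0.6 -0.2] w 2.59 q7 -0.35
turn 0.02 shift now-axes cm [-60.92  -9.21  -0.38] after-turn axes [-60.93  -9.18  -0.38]
```

```bash
python3 -m jog '[[[-2,-0.2,-0.4,0,0,0,2],[-4.4,-0.7,0,0,0,0,2],[-4.4,-0.7,0,0,0,0,2],[-4.4,-0.7,0,0,0,0,2],[-4.4,-0.7,0,0,0,0,2],[-4.4,-0.7,0,0,0,0,2],[-4.4,-0.7,0,0,0,0,2],[-4.4,-0.7,0,0,0,0,2],[-4.4,-0.7,0,0,0,0,2],[-4.4,-0.7,0,0,0,0,2],[-4.4,-0.7,0,0,0,0,2],[-4.4,-0.7,0,0,0,0,2]]]'; python3 -m jog '[[[-4.4,-0.7,0,0,0,0,2],[-4.4,-0.6,0,0,0,0,2],[-1.8,-0.6,0,0,0,0,2],[0,0,4,0,0,0,2],[0,0,4,0,0,0,2],[0,0,4,0,0,0,2],[0,0,4,0,0,0,2],[0,0,0,0,0,0,2],[0,0,0,0,0,0,2],[0,0,0,0,0,0,2]]]';python3 plan.py .626 -.310 .112 22
python3 - <<'E'
from h import *
T=imaging.get_image('top');S=imaging.get_image('side')
p=np.array(ctrl.get_state()['position']);print('foot px',proj(T,p-[0,0,.053]),proj(S,p-[0,0,.053]))
a=T['frame'][145:245,290:390];b=S['frame'][110:210,270:400]
cv2.imwrite('pics/c3.png',np.hstack([cv2.resize(a,(350,350),interpolation=2),cv2.resize(b,(450,350),interpolation=2)])[:,:,::-1])
E
```

```text
time: 9.35
position: [0.5987, -0.2089, 0.3354]
tool_rot: [-1.761, -2.6, 0.001]
ft_force: [0.4, 0.6, 0.1]
grip_width: 0.304
time: 10.35
position: [0.6225, -0.3125, 0.1795]
tool_rot: [1.755, 2.601, 0.001]
ft_force: [0.2, -0.7, -0.0]
grip_width: 0.301
t 10.3 p [ 0.6225 -0.3125  0.1795] jaw 22.0 tilt 0.22 F [ 0.2 -0.7 -0. ] w 2.62 q7 0.6
turn -0.03 shift now-axes cm [0.12 0.4  6.75] after-turn axes [0.12 0.4  6.75]
foot px [347.99717595 171.85423674] [321.11591648 140.7743656 ]
```

View pics/c3.png

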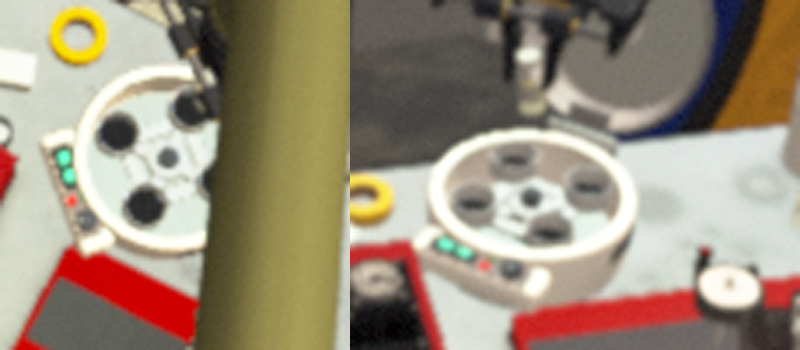

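Side crop: the vial hangs straight between the fingers with its foot near full pixel (322,142), against a prediction of (321,141). So the grip is centred. Lowering.

```bash
python3 -m jog '[[[0.1,0.4,0,0,0,0,2],[0,0,2,0,0,0,2],[0,0,2,0,0,0,2],[0,0,1.5,0,0,0,2],[0,0,0.5,0,0,0,2],[0,0,0,0,0,0,2],[0,0,0,0,0,0,2],[0,0,0,0,0,0,2]]]';python3 plan.py .626 -.310 .109 22
```

```text
time: 11.25
position: [0.6262, -0.3098, 0.1178]
tool_rot: [1.754, 2.602, 0.003]
ft_force: [3.7, 0.1, 1.3]
grip_width: 0.304
t 11.2 p [ 0.6262 -0.3098  0.1178] jaw 22.0 tilt 0.25 F [3.7 0.1 1.3] w 2.65 q7 0.58
turn 0.02 shift now-axes cm [-0.01 -0.03  0.88] after-turn axes [-0.01 -0.03  0.88]
```

```bash
python3 -m jog '[[[0,0,0,0,0,0,2],[0,0,0,0,0,0,2],[0,0,0,0,0,0,2]]]';python3 - <<'E'
from h import *
T=imaging.get_image('top');S=imaging.get_image('side')
print(ctrl.get_state()['ft_force'],ctrl.get_state()['torque'])
p=np.array(ctrl.get_state()['position']);print('foot px',proj(T,p-[0,0,.053]),proj(S,p-[0,0,.053]))
b=S['frame'][110:180,270:370]
cv2.imwrite('pics/c4.png',cv2.resize(b,(800,560),interpolation=2)[:,:,::-1])
E
```

```text
time: 11.55
position: [0.625, -0.3101, 0.1168]
tool_rot: [1.756, 2.603, 0.001]
ft_force: [4.0, -0.3, 1.4]
grip_width: 0.302
[ 5.22529306 -0.60369094  2.51199577] [-0.08518609 -1.24635278 -0.05752444]
foot px [344.26743327 176.72048588] [318.72260657 156.55576769]
```

View pics/c4.png

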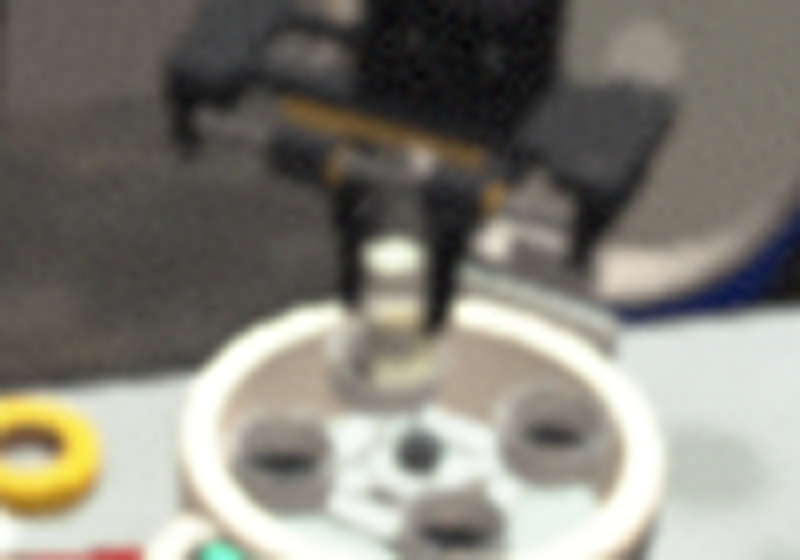

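The vial is inside bucket C, slightly toward the hub side, and the steady +x force of about 5 N suggests its foot leans on the inner wall. I'll shift it outward in small steps and watch the force.

```bash
python3 -m jog '[[[-0.2,0.3,0,0,0,0,2],[0,0,0,0,0,0,2],[0,0,0,0,0,0,2]]]';python3 -m jog '[[[-0.2,0.3,0,0,0,0,2],[0,0,0,0,0,0,2],[0,0,0,0,0,0,2]]]';python3 plan.py .626 -.310 .109 22
```

```text
time: 11.95
position: [0.6263, -0.3109, 0.1153]
tool_rot: [-1.755, -2.601, 0.002]
ft_force: [0.3, -0.0, -0.2]
grip_width: 0.31
time: 12.25
position: [0.6313, -0.3115, 0.1164]
tool_rot: [-1.757, -2.604, 0.0]
ft_force: [-0.1, -0.9, 0.4]
grip_width: 0.308
t 12.2 p [ 0.6313 -0.3115  0.1164] jaw 22.0 tilt 0.03 F [-0.1 -0.9  0.4] w 2.68 q7 0.57
turn -0.0 shift now-axes cm [ 0.34 -0.43  0.74] after-turn axes [ 0.34 -0.43  0.74]
```

The contact is gone. Lowering to the floor in small steps.

```bash
python3 -m jog '[[[0,0,0.3,0,0,0,2],[0,0,0,0,0,0,2],[0,0,0,0,0,0,2]]]';python3 -m jog '[[[0,0,0.2,0,0,0,2],[0,0,0,0,0,0,2],[0,0,0,0,0,0,2]]]';python3 plan.py .632 -.312 .109 22
```

```text
time: 12.55
position: [0.6312, -0.3116, 0.1134]
tool_rot: [-1.757, -2.604, 0.0]
ft_force: [-0.2, 0.0, -1.5]
grip_width: 0.301
time: 12.85
position: [0.6313, -0.3116, 0.1115]
tool_rot: [-1.757, -2.604, 0.0]
ft_force: [0.3, 0.1, -0.1]
grip_width: 0.307
t 12.8 p [ 0.6313 -0.3116  0.1115] jaw 22.0 tilt 0.01 F [ 0.3  0.1 -0.1] w 2.67 q7 0.57
turn -0.01 shift now-axes cm [-0.07  0.04  0.25] after-turn axes [-0.07  0.04  0.25]
```

```bash
python3 -m jog '[[[0,0,0.15,0,0,0,2],[0,0,0,0,0,0,2],[0,0,0,0,0,0,2]]]';python3 -m jog '[[[0,0,0.15,0,0,0,2],[0,0,0,0,0,0,2],[0,0,0,0,0,0,2]]]';python3 -m jog '[[[0,0,0.1,0,0,0,2],[0,0,0,0,0,0,2],[0,0,0,0,0,0,2]]]'
```

```text
time: 13.15
position: [0.6313, -0.3116, 0.11]
tool_rot: [-1.757, -2.604, 0.0]
ft_force: [-0.4, 0.6, 0.0]
grip_width: 0.302
time: 13.45
position: [0.6313, -0.3116, 0.1084]
tool_rot: [-1.757, -2.604, 0.0]
ft_force: [0.3, -0.3, -0.4]
grip_width: 0.303
time: 13.75
position: [0.6315, -0.3116, 0.1077]
tool_rot: [1.757, 2.604, -0.0]
ft_force: [-0.2, -0.6, 0.1]
grip_width: 0.305
```

```bash
python3 -m jog '[[[0,0,0.1,0,0,0,2],[0,0,0,0,0,0,2],[0,0,0,0,0,0,2]]]';python3 -m jog '[[[0,0,0.15,0,0,0,2],[0,0,0,0,0,0,2],[0,0,0,0,0,0,2]]]';python3 -m jog '[[[0,0,0.15,0,0,0,2],[0,0,0,0,0,0,2],[0,0,0,0,0,0,2]]]'
```

```text
time: 14.05
position: [0.6316, -0.3117, 0.1073]
tool_rot: [1.757, 2.604, -0.0]
ft_force: [-0.9, 0.5, 5.8]
grip_width: 0.302
time: 14.35
position: [0.6318, -0.3123, 0.107]
tool_rot: [1.756, 2.602, -0.001]
ft_force: [-3.0, -0.2, 9.9]
grip_width: 0.306
time: 14.65
position: [0.6321, -0.3127, 0.1065]
tool_rot: [1.756, 2.601, -0.002]
ft_force: [-2.3, 1.1, 13.1]
grip_width: 0.304
```

Floor contact at TCP z≈0.107 (Fz rising). I'll ease off, open a little and go up.

```bash
python3 -m jog '[[[0,0,-0.25,0,0,0,2],[0,0,0,0,0,0,2],[0,0,0,0,0,0,4.4],[0,0,0,0,0,0,4.4],[0,0,0,0,0,0,4.4],[0,0,0,0,0,0,4.4]]]';python3 -m jog '[[[0,0,-1,0,0,0,4.4],[0,0,-2,0,0,0,4.4],[0,0,-3,0,0,0,4.4],[0,0,-4,0,0,0,4.4],[0,0,-4,0,0,0,4.4],[0,0,-4,0,0,0,4.4],[0,0,-3,0,0,0,4.4],[0,0,0,0,0,0,5.5],[0,0,0,0,0,0,5.5]]]'
python3 - <<'E'
from h import *
T=imaging.get_image('top');S=imaging.get_image('side')
a=T['frame'][145:245,290:390];b=S['frame'][110:210,270:400]
cv2.imwrite('pics/c5.png',np.hstack([cv2.resize(a,(350,350),interpolation=2),cv2.resize(b,(450,350),interpolation=2)])[:,:,::-1])
for c in('top','side'):
    im={'top':T,'side':S}[c]
    for d in finder.spot_point('yellow_vial_1',c): print(c,round(d['conf'],2),onplane(im,d['point'],.056)[:2].round(3),onplane(im,d['point'],0)[:2].round(3))
E
python3 plan.py .502 .221 .31 85
```

```text
time: 15.25
position: [0.6311, -0.3114, 0.1053]
tool_rot: [-1.756, -2.604, 0.0]
ft_force: [-0.3, 0.1, -1.1]
grip_width: 0.492
time: 16.15
position: [0.6318, -0.3113, 0.3174]
tool_rot: [1.755, 2.603, 0.0]
ft_force: [-1.2, 1.0, -1.0]
grip_width: 0.595
top 0.55 [0.497 0.219] [0.508 0.231]
top 0.41 [ 0.626 -0.314] [ 0.643 -0.324]
side 0.44 [0.466 0.244] [0.507 0.225]
side 0.44 [ 0.646 -0.315] [ 0.698 -0.371]
t 16.4 p [ 0.6307 -0.3115  0.3144] jaw 22.0 tilt 0.16 F [ 0.1  0.2 -0.3] w 5.45 q7 0.63
turn -63.0 shift now-axes cm [54.2   8.01  0.52] after-turn axes [17.47 51.93  0.52]
```

View pics/c5.png

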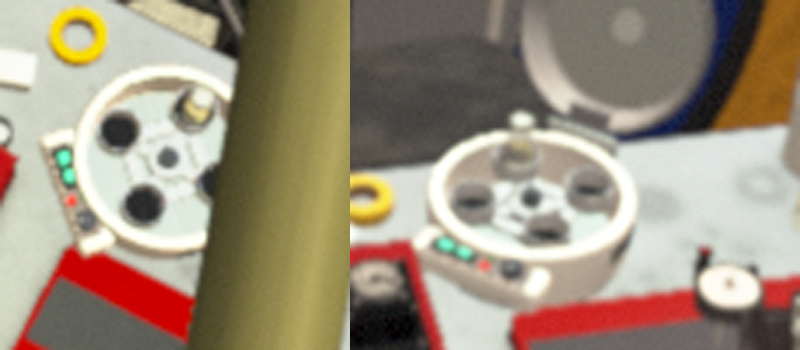

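Yellow 1 stands upright in bucket C: top crop (197,105), side crop (518,145). Next is yellow 2 at about (0.505,0.223).

```bash
python3 -m jog '[[[0,0,0,0,0,-8,5.5],[0,0,0,0,0,-8,5.5],[0,0,0,0,0,-8,5.5],[0,0,0,0,0,-8,5.5],[0,0,0,0,0,-8,5.5],[0,0,0,0,0,-8,5.5],[0,0,0,0,0,-8,5.5],[0,0,0,0,0,-7,5.5],[0,0,0,0,0,0,5.5],[0,0,0,0,0,0,5.5]]]'; python3 plan.py .505 .223 .31 85
```

```text
time: 17.35
position: [0.6311, -0.3116, 0.3151]
tool_rot: [-0.142, -3.137, -0.001]
ft_force: [-0.5, -0.0, -0.1]
grip_width: 0.633
t 17.4 p [ 0.6311 -0.3116  0.3151] jaw 84.8 tilt 0.08 F [-0.5 -0.  -0.1] w 5.51 q7 1.66
turn -0.17 shift now-axes cm [17.38 52.11  0.57] after-turn axes [17.22 52.16  0.57]
```

```bash
python3 -m jog '[[[1,2.1,0,0,0,0,5.5],[1.5,4.5,0,0,0,0,5.5],[1.5,4.6,0,0,0,0,5.5],[1.5,4.6,0,0,0,0,5.5],[1.5,4.6,0,0,0,0,5.5],[1.5,4.6,0,0,0,0,5.5],[1.5,4.6,0,0,0,0,5.5],[1.5,4.5,0,0,0,0,5.5],[1.5,4.5,0,0,0,0,5.5],[1.5,4.5,0,0,0,0,5.5],[1.5,4.5,0,0,0,0,5.5],[1.4,4.5,0,0,0,0,5.5]]]';python3 -m jog '[[[0,0,4,0,0,0,5.5],[0,0,4,0,0,0,5.5],[0,0,4,0,0,0,5.5],[0,0,4,0,0,0,5.5],[0,0,2,0,0,0,5.5],[0,0,0,0,0,0,5.5],[0,0,0,0,0,0,5.5],[0,0,0,0,0,0,5.5]]]';python3 plan.py .505 .223 .049 85
python3 - <<'E'
from h import *
S=imaging.get_image('side');p=np.array(ctrl.get_state()['position']);print(proj(S,p),proj(S,[p[0],p[1],0]))
b=S['frame'][215:315,150:280];cv2.imwrite('pics/c6.png',cv2.resize(b,(780,600),interpolation=2)[:,:,::-1])
for l in('yellow_vial_1','dropper'):
  for d in finder.spot_point(l,'side'): print(l,round(d['conf'],2),onplane(S,d['point'],0)[:2].round(3))
E
```

```text
time: 18.55
position: [0.5027, 0.2241, 0.3161]
tool_rot: [0.142, 3.137, -0.002]
ft_force: [1.1, 0.2, 0.7]
grip_width: 0.632
time: 19.35
position: [0.5045, 0.2233, 0.1377]
tool_rot: [0.138, 3.136, 0.001]
ft_force: [0.1, 0.1, 0.7]
grip_width: 0.634
t 19.4 p [0.5045 0.2233 0.1377] jaw 84.9 tilt 0.15 F [0.1 0.1 0.7] w 5.52 q7 0.74
turn -0.06 shift now-axes cm [-0.03 -0.03  8.87] after-turn axes [-0.03 -0.03  8.87]
[199.84930168 239.35273676] [206.09223207 274.09896707]
yellow_vial_1 0.76 [0.501 0.22 ]
yellow_vial_1 0.7 [ 0.678 -0.382]
dropper 0.6 [0.439 0.239]
```

View pics/c6.png

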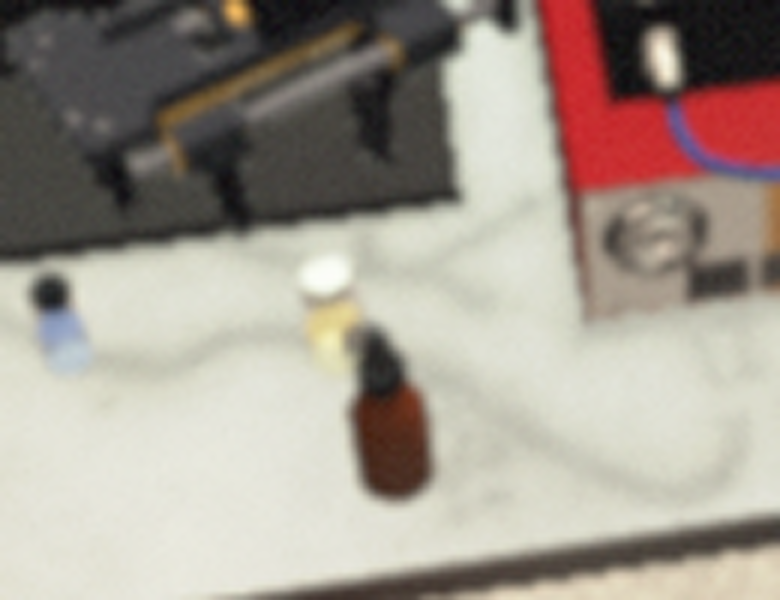

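The vial's foot is at crop (335,360) and the TCP's ground projection at (337,354), so they line up. Descend and grip.

```bash
python3 -m jog '[[[0,0,2.5,0,0,0,5.5],[0,0,2.5,0,0,0,5.5],[0,0,2,0,0,0,5.5],[0,0,1.2,0,0,0,5.5],[0,0,0.6,0,0,0,5.5],[0,0,0,0,0,0,5.5],[0,0,0,0,0,0,5.5]]]' ; python3 -m jog '[[[0,0,0,0,0,0,2],[0,0,0,0,0,0,2],[0,0,0,0,0,0,2],[0,0,0,0,0,0,2],[0,0,0,0,0,0,2]]]' 20;python3 plan.py .505 .223 .049 85
```

```text
time: 20.2
position: [0.5042, 0.223, 0.0489]
tool_rot: [0.137, 3.137, 0.001]
ft_force: [1.3, -0.2, -0.3]
grip_width: 0.633
time: 20.7
position: [0.5036, 0.2225, 0.0481]
tool_rot: [0.137, 3.138, -0.0]
ft_force: [0.3, 0.0, 1.1]
grip_width: 0.298
t 20.7 p [0.5036 0.2225 0.0481] jaw 85.0 tilt 0.02 F [0.3 0.  1.1] w 2.59 q7 0.66
turn -0.01 shift now-axes cm [-0.13  0.06 -0.09] after-turn axes [-0.13  0.06 -0.09]
```

```bash
python3 -m jog '[[[0,0,-1,0,0,0,2],[0,0,-2,0,0,0,2],[0,0,-4,0,0,0,2],[0,0,-4,0,0,0,2],[0,0,-4,0,0,0,2],[0,0,-4,0,0,0,2],[0,0,-4,0,0,0,2],[0,0,-3,0,0,0,2],[0,0,-2,0,0,0,2],[0,0,0,0,0,0,2]]]'; python3 -m jog '[[[0,0,0,0,0,8,2],[0,0,0,0,0,8,2],[0,0,0,0,0,8,2],[0,0,0,0,0,8,2],[0,0,0,0,0,8,2],[0,0,0,0,0,8,2],[0,0,0,0,0,8,2],[0,0,0,0,0,7,2],[0,0,0,0,0,0,2]]]';python3 plan.py .531 -.260 .33 22
```

```text
time: 21.7
position: [0.5043, 0.2239, 0.3315]
tool_rot: [0.136, 3.133, 0.003]
ft_force: [0.0, -0.3, -0.3]
grip_width: 0.302
time: 22.6
position: [0.5029, 0.2225, 0.3271]
tool_rot: [-1.756, -2.604, 0.002]
ft_force: [-0.1, 0.2, -1.2]
grip_width: 0.299
t 22.6 p [0.5029 0.2225 0.3271] jaw 22.0 tilt 0.09 F [-0.1  0.2 -1.2] w 2.6 q7 -0.2
turn 0.0 shift now-axes cm [-45.79 -15.47  -0.26] after-turn axes [-45.79 -15.47  -0.26]
```

```bash
python3 -m jog '[[[-2,-0.7,0,0,0,0,2],[-4.4,-1.5,0,0,0,0,2],[-4.4,-1.5,0,0,0,0,2],[-4.4,-1.5,0,0,0,0,2],[-4.4,-1.5,0,0,0,0,2],[-4.4,-1.5,0,0,0,0,2],[-4.4,-1.5,0,0,0,0,2],[-4.4,-1.5,0,0,0,0,2],[-4.4,-1.5,0,0,0,0,2],[-4.4,-1.5,0,0,0,0,2],[-4.2,-1.3,0,0,0,0,2],[0,0,0,0,0,0,2]]]'; python3 -m jog '[[[0,0,4,0,0,0,2],[0,0,4,0,0,0,2],[0,0,4,0,0,0,2],[0,0,4,0,0,0,2],[0,0,2,0,0,0,2],[0,0,0,0,0,0,2],[0,0,0,0,0,0,2],[0,0,0,0,0,0,2]]]';python3 plan.py .531 -.260 .105 22
python3 - <<'E'
from h import *
T=imaging.get_image('top');S=imaging.get_image('side')
p=np.array(ctrl.get_state()['position']);print('foot px',proj(T,p-[0,0,.049]),proj(S,p-[0,0,.049]),'tgt',proj(T,[p[0],p[1],.074]),proj(S,[p[0],p[1],.074]))
a=T['frame'][145:245,290:390];b=S['frame'][110:210,270:400]
cv2.imwrite('pics/c7.png',np.hstack([cv2.resize(a,(350,350),interpolation=2),cv2.resize(b,(450,350),interpolation=2)])[:,:,::-1])
E
```

```text
time: 23.8
position: [0.529, -0.2687, 0.3257]
tool_rot: [-1.766, -2.596, 0.004]
ft_force: [-1.0, -0.5, 0.0]
grip_width: 0.298
time: 24.6
position: [0.5325, -0.2603, 0.1499]
tool_rot: [1.754, 2.603, 0.001]
ft_force: [-0.1, 0.2, 0.1]
grip_width: 0.297
t 24.6 p [ 0.5325 -0.2603  0.1499] jaw 22.1 tilt 0.17 F [-0.1  0.2  0.1] w 2.58 q7 0.64
turn 0.06 shift now-axes cm [ 0.09 -0.14  4.49] after-turn axes [ 0.09 -0.14  4.49]
foot px [333.18736858 200.00252871] [329.05009567 166.85716241] tgt [332.16214536 201.84428464] [328.30553747 173.65709911]
```

View pics/c7.png

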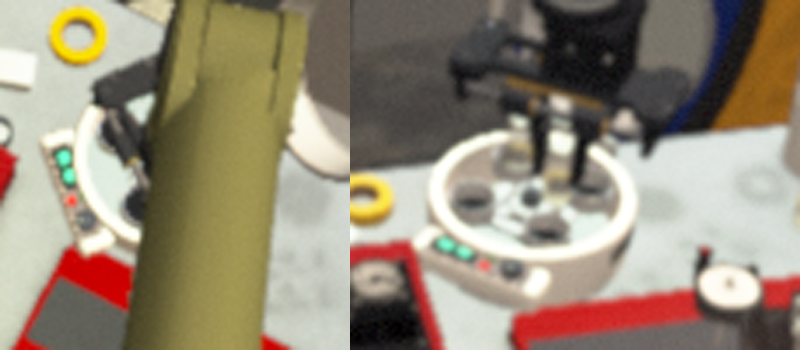

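The foot is at side crop (555,199) and the bucket A rim centre at about (548,222), matching the projected target (552,223). Lowering with force checks.

```bash
python3 -m jog '[[[0,-0.1,1.5,0,0,0,2],[0,0,1.3,0,0,0,2],[0,0,0.7,0,0,0,2],[0,0,0,0,0,0,2],[0,0,0,0,0,0,2],[0,0,0,0,0,0,2]]]';python3 -m jog '[[[0,0,0.4,0,0,0,2],[0,0,0,0,0,0,2],[0,0,0,0,0,0,2]]]'
```

```text
time: 25.3
position: [0.5304, -0.2603, 0.113]
tool_rot: [-1.757, -2.604, -0.0]
ft_force: [0.1, 1.1, -0.4]
grip_width: 0.301
time: 25.6
position: [0.5304, -0.2604, 0.109]
tool_rot: [1.757, 2.604, 0.0]
ft_force: [0.8, 0.8, -1.8]
grip_width: 0.301
```

Foot at about 0.060, with no lateral force. Final steps.

```bash
python3 -m jog '[[[0,0,0.2,0,0,0,2],[0,0,0,0,0,0,2],[0,0,0,0,0,0,2]]]';python3 -m jog '[[[0,0,0.15,0,0,0,2],[0,0,0,0,0,0,2],[0,0,0,0,0,0,2]]]';python3 -m jog '[[[0,0,0.15,0,0,0,2],[0,0,0,0,0,0,2],[0,0,0,0,0,0,2]]]'
```

```text
time: 25.9
position: [0.5305, -0.2604, 0.107]
tool_rot: [1.757, 2.604, 0.0]
ft_force: [0.5, 1.3, 0.0]
grip_width: 0.298
time: 26.2
position: [0.5304, -0.2604, 0.1055]
tool_rot: [1.757, 2.604, 0.0]
ft_force: [1.0, 0.9, -0.5]
grip_width: 0.293
time: 26.5
position: [0.5304, -0.2604, 0.104]
tool_rot: [1.757, 2.604, 0.0]
ft_force: [1.1, 1.8, -0.7]
grip_width: 0.302
```

```bash
python3 -m jog '[[[0.2,0.2,0,0,0,0,2],[0,0,0,0,0,0,2],[0,0,0,0,0,0,2]]]';python3 -m jog '[[[0,0,0.15,0,0,0,2],[0,0,0,0,0,0,2],[0,0,0,0,0,0,2]]]';python3 -m jog '[[[0,0,0.15,0,0,0,2],[0,0,0,0,0,0,2],[0,0,0,0,0,0,2]]]'
```

```text
time: 26.8
position: [0.5314, -0.2581, 0.1041]
tool_rot: [1.757, 2.604, -0.001]
ft_force: [0.2, 0.9, -0.2]
grip_width: 0.304
time: 27.1
position: [0.5317, -0.2587, 0.1036]
tool_rot: [1.757, 2.603, -0.002]
ft_force: [-1.5, 0.4, 5.0]
grip_width: 0.298
time: 27.4
position: [0.5321, -0.2595, 0.1031]
tool_rot: [1.756, 2.601, -0.003]
ft_force: [-2.3, -1.3, 9.1]
grip_width: 0.298
```

Floor contact at TCP z 0.1035. Ease off, release, rise, and look.

```bash
python3 -m jog '[[[0,0,-0.2,0,0,0,2],[0,0,0,0,0,0,2],[0,0,0,0,0,0,4.2],[0,0,0,0,0,0,4.2],[0,0,0,0,0,0,4.2],[0,0,0,0,0,0,4.2]]]';python3 -m jog '[[[0,0,-1,0,0,0,4.2],[0,0,-2,0,0,0,4.2],[0,0,-3,0,0,0,4.2],[0,0,-4,0,0,0,4.2],[0,0,-4,0,0,0,4.2],[0,0,-4,0,0,0,4.2],[0,0,-3,0,0,0,4.2],[0,0,0,0,0,0,5],[0,0,0,0,0,0,5]]]'
python3 plan.py .582 .314 .31 60
python3 - <<'E'
from h import *
T=imaging.get_image('top');S=imaging.get_image('side')
for c,im in(('top',T),('side',S)):
    for d in finder.spot_point('yellow_vial_1',c): print(c,round(d['conf'],2),onplane(im,d['point'],.056)[:2].round(3))
    for d in finder.spot_point('blue_vial_1',c): print(c,'blue',round(d['conf'],2),onplane(im,d['point'],0)[:2].round(3))
    for d in finder.trace('blue_vial_1',c):
        r,q=np.nonzero(d['region']);print(c,'blue tr',round(d['conf'],2),onplane(im,np.array([r.mean()+.5,q.mean()+.5])/[420,560],.026)[:2].round(3))
a=T['frame'][145:245,290:390];b=S['frame'][110:210,270:400]
cv2.imwrite('pics/c8.png',np.hstack([cv2.resize(a,(350,350),interpolation=2),cv2.resize(b,(450,350),interpolation=2)])[:,:,::-1])
E
```

```text
time: 28.0
position: [0.5313, -0.2577, 0.1027]
tool_rot: [-1.756, -2.604, -0.0]
ft_force: [0.0, -0.0, 0.6]
grip_width: 0.471
time: 28.9
position: [0.5318, -0.2578, 0.314]
tool_rot: [1.756, 2.603, -0.0]
ft_force: [-0.4, -0.5, 0.5]
grip_width: 0.558
t 28.9 p [ 0.5318 -0.2578  0.314 ] jaw 22.0 tilt 0.1 F [-0.4 -0.5  0.5] w 4.85 q7 0.69
turn -37.99 shift now-axes cm [51.13 26.08  0.35] after-turn axes [24.24 52.03  0.35]
top blue 0.56 [0.582 0.308]
top blue 0.4 [0.549 0.403]
top blue tr 0.56 [0.539 0.394]
top blue tr 0.53 [0.576 0.308]
side 0.62 [ 0.528 -0.256]
side blue 0.63 [0.539 0.414]
side blue 0.45 [0.57  0.317]
side blue tr 0.61 [0.541 0.401]
```

View pics/c8.png

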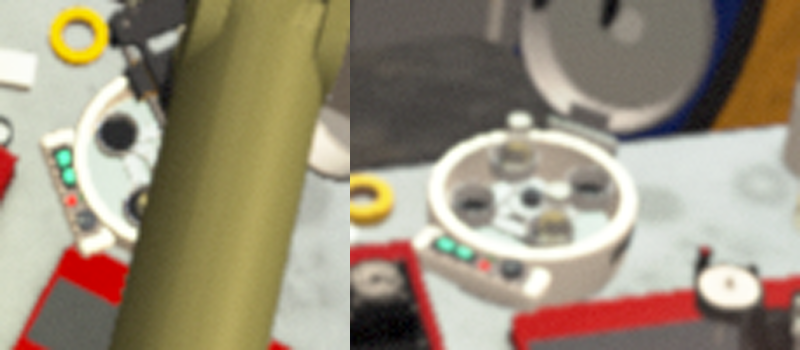

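Yellow 2 is in bucket A, with its body at side crop (553,228) and cap near (557,190); the finder puts it at (0.528,-0.256). Next is blue 1 at about (0.579,0.312), with the jaws turned parallel to the spectrometer's edge.

```bash
python3 -m jog '[[[0,0,-0.5,0,0,-7.5,5],[0,0,-0.5,0,0,-7.5,5],[0,0,-0.5,0,0,-7.5,5],[0,0,0,0,0,-7.5,5],[0,0,0,0,0,-8,5],[0,0,0,0,0,0,5],[0,0,0,0,0,0,5]]]'; python3 plan.py .579 .312 .33 60
```

```text
time: 30.0
position: [0.5314, -0.2579, 0.3278]
tool_rot: [-0.818, -3.033, -0.0]
ft_force: [0.1, -0.3, 0.5]
grip_width: 0.577
t 30.0 p [ 0.5314 -0.2579  0.3278] jaw 59.8 tilt 0.02 F [ 0.1 -0.3  0.5] w 5.02 q7 1.33
turn -0.2 shift now-axes cm [24.55 51.65 -0.21] after-turn axes [24.37 51.73 -0.21]
```

```bash
python3 -m jog '[[[1,2.2,0,0,0,0,5],[2.1,4.5,0,0,0,0,5],[2.1,4.5,0,0,0,0,5],[2.1,4.5,0,0,0,0,5],[2.1,4.5,0,0,0,0,5],[2.1,4.5,0,0,0,0,5],[2.1,4.5,0,0,0,0,5],[2.1,4.5,0,0,0,0,5],[2.1,4.5,0,0,0,0,5],[2.2,4.5,0,0,0,0,5],[2.2,4.5,0,0,0,0,5],[2.2,4.5,0,0,0,0,5]]]';python3 -m jog '[[[0.2,0,0,0,0,0,5],[0,0,4,0,0,0,5],[0,0,4,0,0,0,5],[0,0,4,0,0,0,5],[0,0,4,0,0,0,5],[0,0,3,0,0,0,5],[0,0,0,0,0,0,5],[0,0,0,0,0,0,5],[0,0,0,0,0,0,5]]]';python3 plan.py .579 .312 .046 60
python3 - <<'E'
from h import *
S=imaging.get_image('side');p=np.array(ctrl.get_state()['position']);print(proj(S,p),proj(S,[p[0],p[1],0]))
b=S['frame'][215:315,90:220];cv2.imwrite('pics/c9.png',cv2.resize(b,(780,600),interpolation=2)[:,:,::-1])
for l in('blue_vial_1','dropper'):
  for d in finder.spot_point(l,'side'): print(l,round(d['conf'],2),onplane(S,d['point'],0)[:2].round(3))
E
```

```text
time: 31.2
position: [0.5789, 0.3132, 0.3277]
tool_rot: [0.819, 3.033, -0.001]
ft_force: [0.9, -1.4, 0.5]
grip_width: 0.575
time: 32.1
position: [0.5781, 0.3134, 0.1404]
tool_rot: [0.814, 3.032, 0.004]
ft_force: [-0.1, -1.1, -0.1]
grip_width: 0.578
t 32.1 p [0.5781 0.3134 0.1404] jaw 59.9 tilt 0.2 F [-0.1 -1.1 -0.1] w 5.03 q7 0.2
turn -0.06 shift now-axes cm [-0.14 -0.1   9.44] after-turn axes [-0.14 -0.1   9.44]
[151.755047   239.31613816] [162.21928637 274.86846818]
blue_vial_1 0.69 [0.58  0.316]
blue_vial_1 0.52 [0.541 0.407]
dropper 0.76 [0.451 0.233]
dropper 0.19 [ 0.611 -0.395]
```

View pics/c9.png

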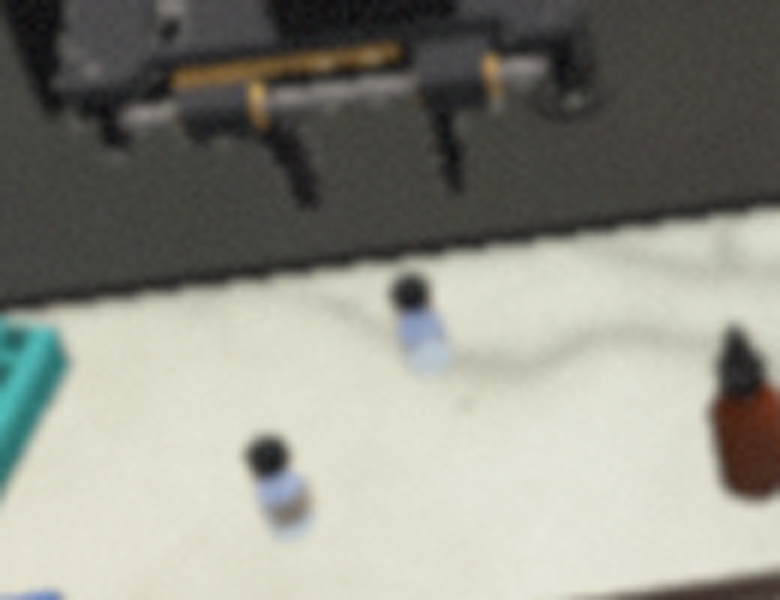

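The blue foot at crop (432,362) lines up with the TCP's ground projection (433,359). Descend and grip.

```bash
python3 -m jog '[[[0,0,2.5,0,0,0,5],[0,0,2.5,0,0,0,5],[0,0,2,0,0,0,5],[0,0,1.5,0,0,0,5],[0,0,0.8,0,0,0,5],[0,0,0.3,0,0,0,5],[0,0,0,0,0,0,5],[0,0,0,0,0,0,5]]]' ; python3 -m jog '[[[0,0,0,0,0,0,1.5],[0,0,0,0,0,0,1.5],[0,0,0,0,0,0,1.5],[0,0,0,0,0,0,1.5],[0,0,0,0,0,0,1.5],[0,0,0,0,0,0,1.5]]]' 20; python3 -m jog '[[[0,0,-1,0,0,0,1.5],[0,0,-2,0,0,0,1.5],[0,0,-4,0,0,0,1.5],[0,0,-4,0,0,0,1.5],[0,0,-4,0,0,0,1.5],[0,0,-4,0,0,0,1.5],[0,0,-4,0,0,0,1.5],[0,0,-3,0,0,0,1.5],[0,0,-2,0,0,0,1.5],[0,0,0,0,0,0,1.5],[0,0,0,0,0,0,1.5]]]';python3 plan.py .607 -.236 .325 60; python3 plan.py .607 -.236 .325 22
```

```text
time: 33.05
position: [0.5775, 0.3131, 0.043]
tool_rot: [0.813, 3.033, 0.002]
ft_force: [-0.2, 0.4, -0.4]
grip_width: 0.579
time: 33.65
position: [0.577, 0.3126, 0.0421]
tool_rot: [0.813, 3.034, -0.0]
ft_force: [0.8, 0.6, 0.9]
grip_width: 0.237
time: 34.75
position: [0.5768, 0.3127, 0.3221]
tool_rot: [0.813, 3.034, 0.0]
ft_force: [0.4, 0.4, -0.2]
grip_width: 0.24
t 34.8 p [0.5768 0.3127 0.3221] jaw 60.0 tilt 0.02 F [ 0.4  0.4 -0.2] w 2.09 q7 0.27
turn 0.01 shift now-axes cm [-30.04 -46.01  -0.28] after-turn axes [-30.05 -46.01  -0.28]
t 34.8 p [0.5768 0.3127 0.3221] jaw 60.0 tilt 0.02 F [ 0.4  0.4 -0.2] w 2.09 q7 0.27
turn 38.01 shift now-axes cm [-30.04 -46.01  -0.28] after-turn axes [-52.01 -17.75  -0.28]
```

```bash
python3 -m jog '[[[-1,-2,-0.3,0,0,0,1.5],[-2.6,-4,0,0,0,0,1.5],[-2.6,-4,0,0,0,0,1.5],[-2.6,-4,0,0,0,0,1.5],[-2.6,-4,0,0,0,0,1.5],[-2.6,-4,0,0,0,0,1.5],[-2.6,-4,0,0,0,0,1.5],[-2.6,-4,0,0,0,0,1.5],[-2.6,-4,0,0,0,0,1.5],[-2.6,-4,0,0,0,0,1.5],[-2.6,-4,0,0,0,0,1.5],[-2.6,-4,0,0,0,0,1.5]]]'; python3 -m jog '[[[0,0,0,0,0,7.6,1.5],[0,0,0,0,0,7.6,1.5],[0,0,0,0,0,7.6,1.5],[0,0,0,0,0,7.6,1.5],[0,0,0,0,0,7.6,1.5],[0,0,0,0,0,0,1.5],[0,0,0,0,0,0,1.5]]]';python3 plan.py .607 -.236 .325 22
```

```text
time: 35.95
position: [0.6022, -0.2359, 0.3232]
tool_rot: [-0.813, -3.032, 0.0]
ft_force: [0.2, 0.9, -0.8]
grip_width: 0.243
time: 36.65
position: [0.6028, -0.2337, 0.3238]
tool_rot: [-1.752, -2.606, 0.001]
ft_force: [0.7, 0.3, 0.4]
grip_width: 0.244
t 36.6 p [ 0.6028 -0.2337  0.3238] jaw 22.2 tilt 0.12 F [0.7 0.3 0.4] w 2.12 q7 0.56
turn 0.17 shift now-axes cm [-0.37  0.3  -0.12] after-turn axes [-0.37  0.31 -0.12]
```

```bash
python3 -m jog '[[[-0.3,0.3,2,0,0,0,1.5],[0,0,4,0,0,0,1.5],[0,0,4,0,0,0,1.5],[0,0,4,0,0,0,1.5],[0,0,4,0,0,0,1.5],[0,0,2,0,0,0,1.5],[0,0,0,0,0,0,1.5],[0,0,0,0,0,0,1.5],[0,0,0,0,0,0,1.5]]]'; python3 plan.py .607 -.236 .1 22;  python3 -m jog '[[[0,0,0.5,0,0,0,1.5],[0,0,0.3,0,0,0,1.5],[0,0,0,0,0,0,1.5],[0,0,0,0,0,0,1.5]]]';  python3 -m jog '[[[0,0,0.3,0,0,0,1.5],[0,0,0.3,0,0,0,1.5],[0,0,0,0,0,0,1.5],[0,0,0,0,0,0,1.5]]]'
```

```text
time: 37.55
position: [0.6084, -0.2357, 0.127]
tool_rot: [1.754, 2.603, 0.001]
ft_force: [0.1, 0.8, -0.5]
grip_width: 0.24
t 37.5 p [ 0.6084 -0.2357  0.127 ] jaw 22.0 tilt 0.18 F [ 0.1  0.8 -0.5] w 2.08 q7 0.49
turn 0.04 shift now-axes cm [ 0.03 -0.15  2.7 ] after-turn axes [ 0.03 -0.15  2.7 ]
time: 37.95
position: [0.6072, -0.2355, 0.1171]
tool_rot: [1.757, 2.604, -0.0]
ft_force: [-0.3, 0.3, 0.1]
grip_width: 0.238
time: 38.35
position: [0.6071, -0.2354, 0.1108]
tool_rot: [-1.757, -2.604, 0.0]
ft_force: [-0.2, 0.9, -0.1]
grip_width: 0.241
```

Below the rim with no side force. Continuing.

```bash
python3 -m jog '[[[0,0,0.3,0,0,0,1.5],[0,0,0.3,0,0,0,1.5],[0,0,0.3,0,0,0,1.5],[0,0,0,0,0,0,1.5],[0,0,0,0,0,0,1.5]]]';  python3 -m jog '[[[0,0,0.2,0,0,0,1.5],[0,0,0,0,0,0,1.5],[0,0,0,0,0,0,1.5]]]';  python3 -m jog '[[[0,0,0.15,0,0,0,1.5],[0,0,0,0,0,0,1.5],[0,0,0,0,0,0,1.5]]]'; python3 -m jog '[[[0,0,0.1,0,0,0,1.5],[0,0,0,0,0,0,1.5],[0,0,0,0,0,0,1.5]]]'
```

```text
time: 38.85
position: [0.6071, -0.2354, 0.1019]
tool_rot: [-1.757, -2.604, 0.0]
ft_force: [0.5, 0.2, -0.4]
grip_width: 0.238
time: 39.15
position: [0.6072, -0.2355, 0.1001]
tool_rot: [1.757, 2.604, -0.0]
ft_force: [-0.4, 1.0, -0.6]
grip_width: 0.24
time: 39.45
position: [0.6071, -0.2355, 0.0985]
tool_rot: [-1.757, -2.604, 0.0]
ft_force: [0.4, 0.4, -0.6]
grip_width: 0.238
time: 39.75
position: [0.6073, -0.2355, 0.098]
tool_rot: [1.757, 2.604, -0.0]
ft_force: [-1.6, 0.2, 2.8]
grip_width: 0.241
```

Touching the floor at 0.098 as predicted. Release, rise, and measure blue 2.

```bash
python3 -m jog '[[[0,0,0,0,0,0,3.8],[0,0,0,0,0,0,3.8],[0,0,0,0,0,0,3.8],[0,0,0,0,0,0,3.8]]]';python3 -m jog '[[[0,0,-1,0,0,0,3.8],[0,0,-2,0,0,0,3.8],[0,0,-3,0,0,0,3.8],[0,0,-4,0,0,0,3.8],[0,0,-4,0,0,0,3.8],[0,0,-4,0,0,0,3.8],[0,0,-4,0,0,0,3.8],[0,0,-1,0,0,0,5],[0,0,0,0,0,0,5],[0,0,0,0,0,0,5]]]'
python3 plan.py .540 .401 .33 22
python3 - <<'E'
from h import *
T=imaging.get_image('top');S=imaging.get_image('side')
for c,im in(('top',T),('side',S)):
    for l in('yellow_vial_1','blue_vial_1'):
        for d in finder.spot_point(l,c):
            if d['conf']>.25: print(c,l,round(d['conf'],2),onplane(im,d['point'],0)[:2].round(3),onplane(im,d['point'],.056)[:2].round(3))
b=S['frame'][120:190,280:380];cv2.imwrite('pics/c10.png',cv2.resize(b,(800,560),interpolation=2)[:,:,::-1])
E
```

```text
time: 40.15
position: [0.607, -0.2354, 0.0972]
tool_rot: [-1.757, -2.604, 0.0]
ft_force: [0.6, 0.3, -0.2]
grip_width: 0.418
time: 41.15
position: [0.6068, -0.2354, 0.3266]
tool_rot: [-1.756, -2.604, 0.001]
ft_force: [-0.7, -0.1, -0.2]
grip_width: 0.56
t 41.1 p [ 0.6068 -0.2354  0.3266] jaw 22.0 tilt 0.08 F [-0.7 -0.1 -0.2] w 4.87 q7 0.55
turn 0.0 shift now-axes cm [61.5  17.65 -0.32] after-turn axes [61.5  17.65 -0.32]
top blue_vial_1 0.49 [0.539 0.407] [0.526 0.388]
top blue_vial_1 0.44 [ 0.625 -0.248] [ 0.609 -0.241]
side yellow_vial_1 0.67 [ 0.583 -0.315] [ 0.538 -0.263]
side yellow_vial_1 0.46 [ 0.693 -0.382] [ 0.641 -0.325]
side blue_vial_1 0.68 [ 0.568 -0.318] [ 0.524 -0.265]
side blue_vial_1 0.66 [0.53  0.409] [0.488 0.417]
side blue_vial_1 0.57 [ 0.658 -0.287] [ 0.608 -0.237]
```

View pics/c10.png

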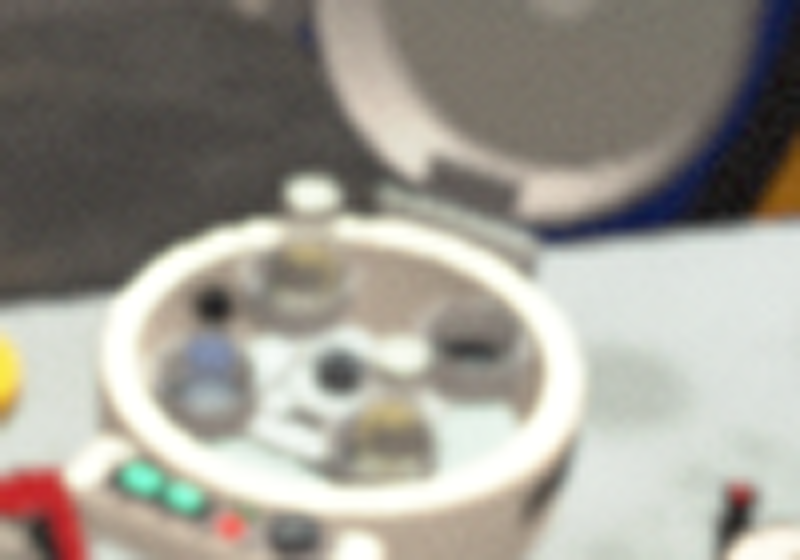

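Three vials stand upright: yellow in C (312,195–285) and A (400,355–440), blue in B (213,305–390). D at (475,345) is empty. Next is blue 2 at about (0.538,0.403), keeping the same heading.

```bash
python3 -m jog '[[[2.3,0.7,0,0,0,0,5],[4.7,1.3,0,0,0,0,5],[4.7,1.3,0,0,0,0,5],[4.7,1.3,0,0,0,0,5],[4.7,1.3,0,0,0,0,5],[4.7,1.3,0,0,0,0,5],[4.7,1.3,0,0,0,0,5],[4.7,1.3,0,0,0,0,5],[4.7,1.3,0,0,0,0,5],[4.7,1.3,0,0,0,0,5],[4.7,1.3,0,0,0,0,5],[4.7,1.3,0,0,0,0,5]]]';python3 -m jog '[[[4.7,1.3,0,0,0,0,5],[4.7,1.3,0,0,0,0,5],[2.8,1.2,0,0,0,0,5],[0,0,4,0,0,0,5],[0,0,4,0,0,0,5],[0,0,4,0,0,0,5],[0,0,4,0,0,0,5],[0,0,2.5,0,0,0,5],[0,0,0,0,0,0,5],[0,0,0,0,0,0,5],[0,0,0,0,0,0,5]]]';python3 plan.py .538 .403 .043 22
python3 - <<'E'
from h import *
S=imaging.get_image('side');p=np.array(ctrl.get_state()['position']);print(proj(S,p),proj(S,[p[0],p[1],0]))
b=S['frame'][225:325,70:200];cv2.imwrite('pics/c11.png',cv2.resize(b,(780,600),interpolation=2)[:,:,::-1])
for d in finder.spot_point('blue_vial_1','side'): print(round(d['conf'],2),onplane(S,d['point'],0)[:2].round(3))
E
```

```text
time: 42.65
position: [0.5437, 0.3229, 0.3272]
tool_rot: [1.758, 2.603, -0.001]
ft_force: [0.5, -1.1, 0.2]
grip_width: 0.574
time: 43.75
position: [0.5342, 0.4499, 0.1448]
tool_rot: [1.757, 2.604, 0.005]
ft_force: [0.5, -0.2, -0.0]
grip_width: 0.578
t 43.8 p [0.5342 0.4499 0.1448] jaw 22.0 tilt 0.18 F [ 0.5 -0.2 -0. ] w 5.03 q7 -0.66
turn -0.01 shift now-axes cm [-4.5  -1.43 10.17] after-turn axes [-4.5  -1.44 10.17]
[105.75668097 278.68486133] [121.82350681 314.71986659]
0.63 [ 0.661 -0.282]
0.44 [0.541 0.407]
```

View pics/c11.png

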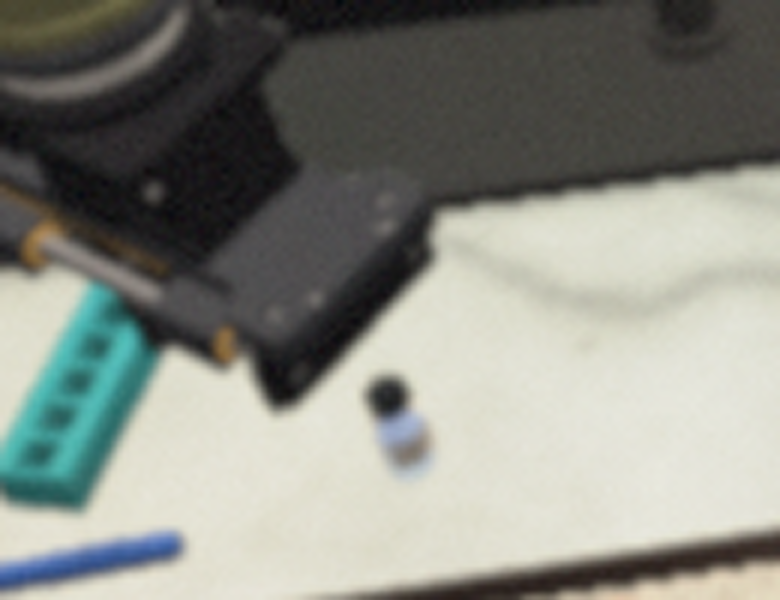

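I counted one row too many, so the tool is past the vial at 0.145 height and touching nothing. Vial foot at crop (408,463). Shifting back, then descending.

```bash
python3 -m jog '[[[-2.2,-0.5,0,0,0,0,5],[-2.1,-0.6,0,0,0,0,5],[0,0,0,0,0,0,5],[0,0,0,0,0,0,5],[0,0,0,0,0,0,5]]]';python3 plan.py .539 .404 .043 22
python3 - <<'E'
from h import *
S=imaging.get_image('side');p=np.array(ctrl.get_state()['position']);print(proj(S,p),proj(S,[p[0],p[1],0]),'vial seen at 138,302', onplane(S,[302.2/420,138/560],.002))
for d in finder.spot_point('blue_vial_1','side'): print(round(d['conf'],2),onplane(S,d['point'],0)[:2].round(3))
E
```

```text
time: 44.35
position: [0.5391, 0.4062, 0.1435]
tool_rot: [-1.755, -2.605, -0.003]
ft_force: [-0.3, 0.2, 0.2]
grip_width: 0.576
t 44.4 p [0.5391 0.4062 0.1435] jaw 22.1 tilt 0.1 F [-0.3  0.2  0.2] w 5.01 q7 -0.61
turn 0.06 shift now-axes cm [-0.21 -0.11 10.04] after-turn axes [-0.21 -0.11 10.04]
[123.28977842 267.8490118 ] [137.21084904 303.66823369] vial seen at 138,302 [0.54010768 0.40304591 0.002     ]
0.52 [ 0.638 -0.278]
0.46 [0.534 0.398]
```

```bash
python3 -m jog '[[[-0.2,0,2.5,0,0,0,5],[0,0,2.5,0,0,0,5],[0,0,2,0,0,0,5],[0,0,1.8,0,0,0,5],[0,0,0.8,0,0,0,5],[0,0,0.3,0,0,0,5],[0,0,0,0,0,0,5],[0,0,0,0,0,0,5]]]' ; python3 -m jog '[[[0,0,0,0,0,0,1.5],[0,0,0,0,0,0,1.5],[0,0,0,0,0,0,1.5],[0,0,0,0,0,0,1.5],[0,0,0,0,0,0,1.5],[0,0,0,0,0,0,1.5]]]' 20; python3 plan.py .555 -.334 .325 22
```

```text
time: 45.25
position: [0.5407, 0.4036, 0.0446]
tool_rot: [1.757, 2.604, 0.002]
ft_force: [0.0, 0.7, -0.5]
grip_width: 0.574
time: 45.85
position: [0.5403, 0.4029, 0.0436]
tool_rot: [1.757, 2.604, 0.0]
ft_force: [0.1, -1.2, 0.5]
grip_width: 0.244
t 45.9 p [0.5403 0.4029 0.0436] jaw 22.0 tilt 0.01 F [ 0.1 -1.2  0.5] w 2.12 q7 -0.65
turn -0.01 shift now-axes cm [-68.89 -26.23 -28.14] after-turn axes [-68.88 -26.24 -28.14]
```

```bash
python3 -m jog '[[[0,0,-1,0,0,0,1.5],[0,0,-2,0,0,0,1.5],[0,0,-4,0,0,0,1.5],[0,0,-4,0,0,0,1.5],[0,0,-4,0,0,0,1.5],[0,0,-4,0,0,0,1.5],[0,0,-4,0,0,0,1.5],[0,0,-4,0,0,0,1.5],[0,0,-1,0,0,0,1.5],[0,0,0,0,0,0,1.5]]]'; python3 -m jog '[[[-2,-0.8,0,0,0,0,1.5],[-4.3,-1.6,0,0,0,0,1.5],[-4.3,-1.6,0,0,0,0,1.5],[-4.3,-1.6,0,0,0,0,1.5],[-4.3,-1.6,0,0,0,0,1.5],[-4.3,-1.6,0,0,0,0,1.5],[-4.3,-1.6,0,0,0,0,1.5],[-4.3,-1.6,0,0,0,0,1.5],[-4.3,-1.6,0,0,0,0,1.5],[-4.3,-1.6,0,0,0,0,1.5],[-4.3,-1.6,0,0,0,0,1.5],[-4.3,-1.6,0,0,0,0,1.5]]]'; python3 plan.py .555 -.334 .325 22
```

```text
time: 46.85
position: [0.5402, 0.4041, 0.3273]
tool_rot: [1.755, 2.604, 0.008]
ft_force: [-0.9, -0.2, -1.1]
grip_width: 0.247
time: 48.05
position: [0.553, -0.125, 0.3221]
tool_rot: [-1.756, -2.602, 0.002]
ft_force: [0.4, -0.1, -0.6]
grip_width: 0.246
t 48.0 p [ 0.553  -0.125   0.3221] jaw 22.0 tilt 0.13 F [ 0.4 -0.1 -0.6] w 2.14 q7 0.46
turn -0.02 shift now-axes cm [-19.45  -7.64  -0.29] after-turn axes [-19.45  -7.64  -0.29]
```

```bash
python3 -m jog '[[[-4.3,-1.6,0,0,0,0,1.5],[-4.3,-1.7,0,0,0,0,1.5],[-4.3,-1.7,0,0,0,0,1.5],[-4.3,-1.7,0,0,0,0,1.5],[-1.7,-0.7,0,0,0,0,1.5],[0,0,0,0,0,0,1.5],[0,0,0,0,0,0,1.5],[0,0,0,0,0,0,1.5]]]'; python3 plan.py .555 -.334 .13 22
```

```text
time: 48.85
position: [0.557, -0.3233, 0.3234]
tool_rot: [-1.752, -2.607, -0.001]
ft_force: [0.5, 0.0, 0.1]
grip_width: 0.236
t 48.9 p [ 0.557  -0.3233  0.3234] jaw 22.2 tilt 0.07 F [0.5 0.  0.1] w 2.06 q7 0.72
turn 0.19 shift now-axes cm [-0.94 -0.59 19.34] after-turn axes [-0.94 -0.59 19.34]
```

```bash
python3 -m jog '[[[-0.9,-0.5,0,0,0,0,1.5],[0,0,4,0,0,0,1.5],[0,0,4,0,0,0,1.5],[0,0,4,0,0,0,1.5],[0,0,4,0,0,0,1.5],[0,0,3,0,0,0,1.5],[0,0,0,0,0,0,1.5],[0,0,0,0,0,0,1.5],[0,0,0,0,0,0,1.5],[0,0,0,0,0,0,1.5]]]'; python3 plan.py .555 -.334 .13 22
python3 - <<'E'
from h import *
S=imaging.get_image('side')
p=np.array(ctrl.get_state()['position']);print('foot px',proj(S,p-[0,0,.0435]),'rim tgt',proj(S,[.555,-.334,.074]))
b=S['frame'][110:180,280:380];cv2.imwrite('pics/c12.png',cv2.resize(b,(800,560),interpolation=2)[:,:,::-1])
E
```

```text
time: 49.85
position: [0.5565, -0.3368, 0.1361]
tool_rot: [1.754, 2.601, -0.0]
ft_force: [-0.1, 0.5, -0.5]
grip_width: 0.243
t 49.9 p [ 0.5565 -0.3368  0.1361] jaw 22.0 tilt 0.23 F [-0.1  0.5 -0.5] w 2.12 q7 0.68
turn 0.01 shift now-axes cm [ 0.32 -0.04  0.61] after-turn axes [ 0.32 -0.04  0.61]
foot px [340.17146238 155.95980915] rim tgt [339.28577355 161.02112028]
```

View pics/c12.png

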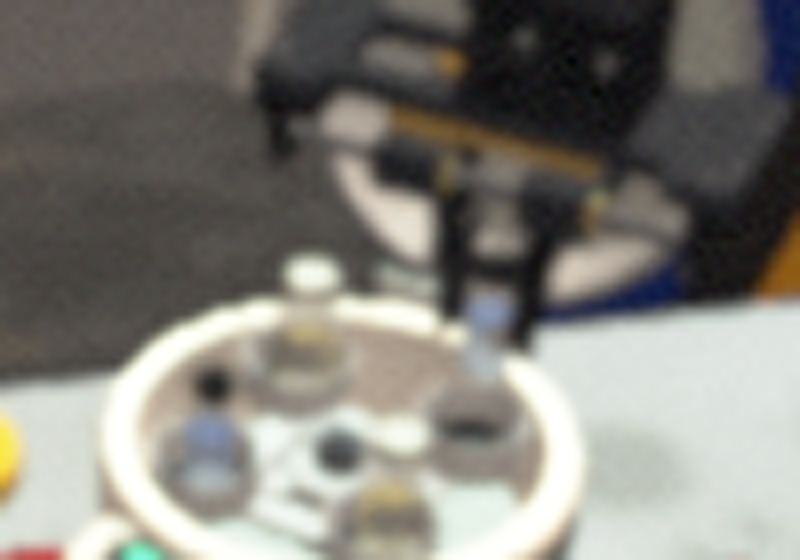

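The blue foot is at crop (485,370) above bucket D, whose rim centre is near (475,402). The projected target is (474,408). Lowering.

```bash
python3 -m jog '[[[0.2,0,0.8,0,0,0,1.5],[0,0,0.8,0,0,0,1.5],[0,0,0.4,0,0,0,1.5],[0,0,0,0,0,0,1.5],[0,0,0,0,0,0,1.5]]]';  python3 -m jog '[[[0,0,0.3,0,0,0,1.5],[0,0,0.3,0,0,0,1.5],[0,0,0,0,0,0,1.5],[0,0,0,0,0,0,1.5]]]'; python3 -m jog '[[[0,0,0.3,0,0,0,1.5],[0,0,0.2,0,0,0,1.5],[0,0,0,0,0,0,1.5],[0,0,0,0,0,0,1.5]]]'
```

```text
time: 50.4
position: [0.5543, -0.3344, 0.1133]
tool_rot: [-1.757, -2.604, -0.0]
ft_force: [-0.8, -0.2, 0.3]
grip_width: 0.244
time: 50.8
position: [0.5543, -0.3344, 0.1075]
tool_rot: [-1.757, -2.604, 0.0]
ft_force: [0.8, 1.0, -0.1]
grip_width: 0.241
time: 51.2
position: [0.5543, -0.3344, 0.1024]
tool_rot: [-1.757, -2.604, 0.0]
ft_force: [0.2, 0.5, 0.8]
grip_width: 0.24
```

```bash
python3 -m jog '[[[0,0,0.2,0,0,0,1.5],[0,0,0,0,0,0,1.5],[0,0,0,0,0,0,1.5]]]';  python3 -m jog '[[[0,0,0.1,0,0,0,1.5],[0,0,0,0,0,0,1.5],[0,0,0,0,0,0,1.5]]]'; python3 -m jog '[[[0,0,0.1,0,0,0,1.5],[0,0,0,0,0,0,1.5],[0,0,0,0,0,0,1.5]]]'
```

```text
time: 51.5
position: [0.5544, -0.3344, 0.1005]
tool_rot: [-1.757, -2.604, 0.0]
ft_force: [0.3, 0.6, 0.0]
grip_width: 0.243
time: 51.8
position: [0.5544, -0.3344, 0.0996]
tool_rot: [1.757, 2.604, -0.0]
ft_force: [-0.5, -1.0, 0.3]
grip_width: 0.243
time: 52.1
position: [0.5546, -0.3346, 0.0994]
tool_rot: [1.757, 2.604, -0.001]
ft_force: [-1.8, 0.6, 5.1]
grip_width: 0.242
```

Floor contact at 0.0995 as predicted. Release, rise and check.

```bash
python3 -m jog '[[[0,0,-0.1,0,0,0,1.5],[0,0,0,0,0,0,3.8],[0,0,0,0,0,0,3.8],[0,0,0,0,0,0,3.8],[0,0,0,0,0,0,3.8]]]';python3 -m jog '[[[0,0,-1,0,0,0,3.8],[0,0,-2,0,0,0,3.8],[0,0,-3,0,0,0,3.8],[0,0,-4,0,0,0,3.8],[0,0,-4,0,0,0,3.8],[0,0,-4,0,0,0,3.8],[0,0,-4,0,0,0,3.8],[0,0,0,0,0,0,3.8],[0,0,0,0,0,0,3.8]]]'
python3 -m jog '[[[2,0,0,0,0,0,3.8],[4,0,0,0,0,0,3.8],[4,0,0,0,0,0,3.8],[4,0,0,0,0,0,3.8],[4,0,0,0,0,0,3.8],[4,0,0,0,0,0,3.8],[3,0,0,0,0,0,3.8],[0,0,0,0,0,0,3.8],[0,0,0,0,0,0,3.8],[0,0,0,0,0,0,3.8]]]'
python3 - <<'E'
from h import *
T=imaging.get_image('top');S=imaging.get_image('side')
for c,im in(('top',T),('side',S)):
    for l,z in(('yellow_vial_1',.056),('blue_vial_1',.056),('dropper',0),('beaker',0)):
        for d in finder.spot_point(l,c):
            if d['conf']>.3: print(c,l,round(d['conf'],2),onplane(im,d['point'],z)[:2].round(3))
a=T['frame'][145:235,290:390];b=S['frame'][115:195,280:380]
cv2.imwrite('pics/c13.png',np.hstack([cv2.resize(a,(330,300),interpolation=2),cv2.resize(b,(375,300),interpolation=2)])[:,:,::-1])
s=ctrl.get_state();print(s['time'],s['position'],s['ft_force'])
E
```

```text
time: 52.6
position: [0.5543, -0.3344, 0.0993]
tool_rot: [-1.757, -2.604, 0.0]
ft_force: [-0.7, -0.2, -0.6]
grip_width: 0.421
time: 53.5
position: [0.555, -0.3343, 0.3214]
tool_rot: [1.755, 2.602, -0.0]
ft_force: [-0.1, -0.5, -1.0]
grip_width: 0.434
time: 54.5
position: [0.4605, -0.1039, 0.3188]
tool_rot: [-1.759, -2.602, 0.0]
ft_force: [-0.7, -0.8, 0.3]
grip_width: 0.436
top yellow_vial_1 0.52 [ 0.623 -0.309]
top yellow_vial_1 0.43 [ 0.531 -0.259]
top blue_vial_1 0.58 [ 0.609 -0.242]
top blue_vial_1 0.53 [ 0.556 -0.328]
top dropper 0.51 [0.435 0.234]
top beaker 0.54 [ 0.421 -0.523]
side yellow_vial_1 0.59 [ 0.526 -0.261]
side yellow_vial_1 0.48 [ 0.632 -0.309]
side blue_vial_1 0.64 [ 0.61  -0.241]
side blue_vial_1 0.42 [ 0.552 -0.333]
side blue_vial_1 0.41 [ 0.648 -0.33 ]
side dropper 0.69 [0.44  0.232]
side beaker 0.8 [ 0.423 -0.526]
55.0 [ 0.46083014 -0.10268062  0.3194966 ] [-0.42357295 -0.48575466  0.77493897]
```

View pics/c13.png

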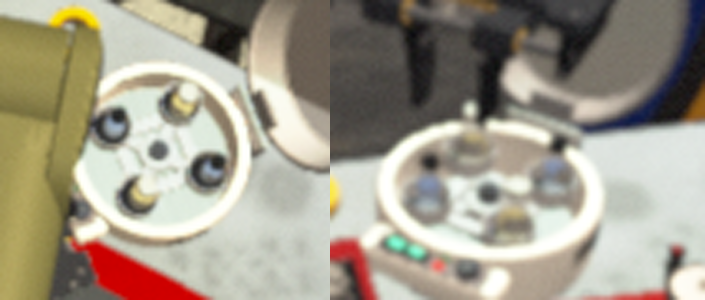

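All four vials stand upright. In the top crop the yellows are at (182,100) and (138,193) and the blues at (112,127) and (208,170), so like faces like across the hub. The dropper and beaker are where they were. Handing in.

```bash
python3 -c "from bench import close_job; print(close_job())"
```

```text
the job is handed in; nothing more can be done
None
```

The centrifuge is loaded for a balanced run, and the job was handed in at about 55 s of the 128 s limit. The yellow vials stand in opposite buckets A and C and the blue ones in B and D. I lowered each vial until the wrist force showed it on the floor (largest contact reading about 13 N), then released it.

**Last checks:**
- **Vials:** both cameras show all four upright. The finder puts each within about 8 mm of my estimated bucket centre, and the two cameras differ by up to 9 mm on the same vial.
- **Dropper and beaker:** they read within about 1 cm of where they started, which is within the finder's scatter.
- **Robot:** the gripper was parked clear at 0.32 m and touching nothing.

**What went wrong or disagreed:**
- **Yellow 1:** it first leaned on bucket C's inner wall with about 5 N. I moved it outward until the force went away.
- **Yellow 2:** it brushed the wall of bucket A with about 2 N and was shifted about 3 mm.
- **Blue 2:** I overshot it by one row on the approach, in free air, and corrected before descending.
- **Finder:** it gave a few false detections, such as a third blue vial at low confidence. I discarded these against the pictures.

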